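Clear up after block printing

ROBOT

A 6-joint arm with a two-finger parallel gripper is mounted at the origin on the work surface. World frame = base frame: x ahead of the robot, y to its left, z up, the work surface at z = 0. Lengths are in m, angles in degrees, forces in N, time in s.
With the tool pointing down it reaches from about 0.4 to 0.825 m from the base axis. Payload 7 kg.
Tool frame: the origin (TCP) lies at the very end of the fingers, on their centre line; the grasp point (between the pads) lies 19 mm behind it (ctrl.grip_depth is the distance from the TCP to the grasp point, in m); z points along the fingers, y is the line along which they close (so a half turn about z gives the same grasp; the last joint's range is limited). The gripper opens to 88 mm and grips with 3 to 60 N. Pads are 19 mm wide; open, the fingers measure 130 mm over their backs; the gripper's body (78 mm by 193 mm) begins 47 mm behind the grasp point.
Start: joints at [92.195, 20.546, 0.682, 0, -70.136, -16.507], TCP at [0.167, 0.654, 0.227] pointing down, gripper open.
Joint ranges: [-176.03, 176.03], [-82.01, 121.73], [-58.28, 71.71], [-173.87, 95.51], [-174.79, -0.11], [-173.66, 173.66]. Speed limits (degrees/s): [136.94, 136.94, 172.46, 180, 180, 180].

INTERFACE

Orientations are given as [roll, pitch, yaw] about the fixed x, y, z axes, in that order (R = Rz(yaw) Ry(pitch) Rx(roll)).
In Python, from plant import get_obs, eyes, ctrl, spotter gives the robot as it stands.
- The arm moves only by the shell command python3 -m crank 'ROWS'. ROWS is JSON, one flat list of numbers, 7 for each row, row after row: the turn, a rotation vector about the tool's x, y, z in rad, then the shift along the tool's x, y, z in mm, then the opening, from 0 (shut) to 1 (fully open). A call has 1 to 5 rows; each row shifts and turns the commanded pose from where the row before left it, along the tool's axes as they then stand; what a row does not reach is not made up. A row lasts 1/8 s, in which the tool goes at most 62.5 mm and 10.7 degrees, less where a joint would pass 70% of its speed; a pose out of reach is approached as far as the arm can. A call is refused whole if a number of a shift passes 62.5 or a number of a turn 0.188, either way. A call with a gripper value outside its range is refused whole. The fingers move at their own pace and stop on an object; the grip force is fixed at half the most. Time passes only in rows, so rows that do not move let the fingers close. It gives the time, the measured TCP pose, the force, the opening and the grip force at its end, in the units of the state.
- get_obs(): the state, without advancing time (a new reading comes with each control period).
- eyes.snapshot(name): name is "scene" or "top" or "wrist"; returns the picture (384x512x3 uint8, blue, green, red); there is no depth.
- eyes.camera_model(name): a dict with "fx", "fy", "cx", "cy" (pixels), "D" ([k1, k2, p1, p2, k3] as OpenCV has them; the pictures are not rectified), "extrinsics" (4x4, takes a point from camera to world coordinates). Camera axes: x right, y down, z forward; pixel columns grow to the right and rows downward; lengths in m; the calibration is good to about 2 mm. A picture is of the moment at which its call begins: read the wrist's pose just before it. camera_model takes no time and is no camera call; for the wrist camera it gives the pose at the moment of the call.
- ctrl.close_job(): hands the job in; it is judged then, once.
Trained networks look in the newest picture that a camera, given by its name, has taken for a name from the list of things; names that differ only in an ending like _2 or _b are one class to them, and where a whole thing is asked for, a point or a joint stands for the part that bears it (a point fixed in the world has none). Each returns a list of dicts, best first, with "p" (0 to 1); they miss things now and then, are a little off and sometimes report something else, mostly with a low value. They report only what shows in the picture. A call takes as long as a camera call. They do not tell look-alikes from the thing itself.
- spotter.outline_of(camera, target): "region" (384x512 bool, what is visible of it) and "rect" ([left, top, width, height] in pixels, round what is visible of it).
- spotter.place_of(camera, target): "location" ([column, row] in pixels: a listed point, or the origin of a listed thing).
The state is a dict: "clock": time; "joint_pos": joint angles; "qvel": joint speeds; "tau": joint torques, N m; "tool_pos": TCP position; "orientation": TCP orientation; "force": force on the tool from outside, world axes, zero at the start; "moment": the same for the moment, N m; "opening": finger opening in m; "gripper_force": force on a finger pad.
Only numpy, scipy, OpenCV 4.12 (cv2) and the standard library are available. Lean on these libraries where they do the work, as an engineer would, in place of code of your own. Each camera call takes 0.05 s, during which the arm holds its last target. There are 200 camera calls.

TASK

Clear up after block printing: raise the lid of the plywood storage box so that it stands about upright by itself, stand every wooden printing block that is on the desk inside on the box's floor, grip up, and then gently lower the lid until it is fully shut. Also put both rinsed square brush pots upside down to dry, one over each peg of the drying board, rims down flat on the board. Do not knock over or shove away the other things on the desk.

Things in the scene. Friction and masses are not known exactly. Their poses are not given: they have to be found in the camera images.
- lid (a joint): hinge of the storage box's lid: 0 rad is shut, grows as the lid opens, 1.57 is upright, stop at 1.9. The hinge is stiff: the lid stays wherever it is left; moving it takes about 5 N at the handle. The lid hinges on the box's far rim (far from the robot), about the box's y axis
- lid_handle (a point): centre of the lid's handle: a dark steel roller 22 mm in diameter and 30 mm long, its axis along the box's y axis, held 30 mm out beyond the lid's front edge by a neck 16 mm wide and 8 mm thick. Pinched by its two flat ends (30 mm apart along the box's y) from straight above, it can pivot between the fingers while the lid swings. It is 225 mm from the hinge line and 90 mm above the table when shut
- lid_hinge (a point): middle of the lid's hinge line, at the height of the box's rim
- artbox_in (a point): centre of the inner floor (7 mm above the table) of the fixed plywood storage box, outside 195 mm (x, depth) by 270 mm (y, width) by 85 mm high, walls 7 mm; its x axis points from the front to the hinge side, y along the width, z up. The lid is a flat 8 mm board over the whole box
- peg0 (a point): foot of one drying peg, where it meets the top of the fixed wooden drying board (board 85 x 215 mm, 15 mm high, so this point is 15 mm above the table). The peg is an upright dowel 24 mm in diameter, 77 mm tall above this point with a tapered tip
- peg1 (a point): foot of the other drying peg, the same, 116 mm along the board from the first
- pot0_center (a point): centre of a white square-section brush pot: 105 mm long, 50 x 50 mm outside, walls 3 mm, closed at one end, open at the other; starts lying on one of its flat sides, mouth roughly away from the robot. Its x axis runs from the closed end to the mouth, z is across it (up at the start)
- pot0_mouth (a point): centre of the open mouth of that pot (pot0), 52.5 mm along x from its centre
- pot1_center (a point): centre of a white square-section brush pot: 105 mm long, 50 x 50 mm outside, walls 3 mm, closed at one end, open at the other; starts lying on one of its flat sides, mouth roughly away from the robot. Its x axis runs from the closed end to the mouth, z is across it (up at the start)
- pot1_mouth (a point): centre of the open mouth of that pot (pot1), 52.5 mm along x from its centre
- block0_center (a point): centre of a wooden printing block, 64 mm high in all (centre 32 mm above its underside): a base 72 x 52 mm (its x, y), 22 mm thick, with a wooden grip on top 44 mm long (x), 18 mm thick (y) that rises from 22 mm to 64 mm. Starts standing on its base. May be absent
- block1_center (a point): centre of a wooden printing block, 64 mm high in all (centre 32 mm above its underside): a base 72 x 52 mm (its x, y), 22 mm thick, with a wooden grip on top 44 mm long (x), 18 mm thick (y) that rises from 22 mm to 64 mm. Starts standing on its base. May be absent
- block2_center (a point): centre of a wooden printing block, 64 mm high in all (centre 32 mm above its underside): a base 72 x 52 mm (its x, y), 22 mm thick, with a wooden grip on top 44 mm long (x), 18 mm thick (y) that rises from 22 mm to 64 mm. Starts standing on its base. May be absent
- block3_center (a point): centre of a wooden printing block, 64 mm high in all (centre 32 mm above its underside): a base 72 x 52 mm (its x, y), 22 mm thick, with a wooden grip on top 44 mm long (x), 18 mm thick (y) that rises from 22 mm to 64 mm. Starts standing on its base. May be absent
- tape: bystander, leave alone: cardboard roll of tape, 90 mm across, 24 mm high, lying flat
- mug: bystander, leave alone: white mug, 80 mm across, 90 mm high, standing
- glue: bystander, leave alone: white bottle, 56 mm across, 140 mm high, standing
- spool: bystander, leave alone: wooden reel, 56 mm across, 60 mm high, standing
There are look-alikes about, which are no part of the job. What is shaped like the part that bears block1_center but pink or turquoise is not meant.

How it is judged:
By the outcome, as a careful person would: the job done as asked, in the order asked, and still so for the second after the job is handed in, with the robot touching nothing.
Of block0, block1, block2, block3 only 2 to 4 are there at a start; the rules pass over those that are not, and their reading is None.
At some moment in a run one of block0, block1, block2, block3, pot0, pot1 may be knocked a few centimetres aside while the robot is not near it.
It also fails if it takes over 210 s, if anything falls off the work surface, if the arm or the gripper's body presses on something with over 40 N, if the wrist force passes 120 N, or if a joint passes its speed limit or range.

## Working session

There is one attempt and no reset: what is moved stays moved. The work goes in short steps, Python scripts to look and compute and a shell command to move; the robot and the scene stay as the last step left them, time stands still between calls to the robot, and variables do not carry over. Pictures are saved under pics/ and viewed, at most 14 in all, crops included, and the job is handed in when it is done.

```bash
mkdir -p pics; ls; python3 - <<'E'
from plant import get_obs, eyes, ctrl, spotter
import cv2
o=get_obs(); print(o['clock'],o['tool_pos'],o['orientation'],o['opening'],o['force'])
for n in("scene","top"):
    im=eyes.snapshot(n); cv2.imwrite(f"pics/{n}0.png",im)
    m=eyes.camera_model(n); print(n,m['fx'],m['cx'],m['cy'],m['D'],m['extrinsics'])
    for t in ["lid_handle","lid_hinge","artbox_in","peg0","pot0_center","pot0_mouth","block0_center","tape","mug","glue","spool"]:
        print(t,[(round(d['p'],2),[round(float(v)) for v in d['location']]) for d in spotter.place_of(n,t)])
E
```

```text
pics
0.0 [0.16676724 0.65355182 0.22561342] [ 1.79903899e+02 -8.90497568e-03 -1.43177217e+01] 0.08765149948438586 [ 0.37960853  0.4969937  -0.09196553]
scene 466.3516848945651 260.30876838005395 189.87378451474984 [-0.16393562  0.          0.          0.          0.        ] [[-0.0978033   0.62486068 -0.77458611  1.58667749]
 [ 0.99519221  0.06546924 -0.07284397  0.08325096]
 [ 0.00519423 -0.77798644 -0.62825959  0.99962507]
 [ 0.          0.          0.          1.        ]]
lid_handle [(0.91, [333, 182])]
lid_hinge [(0.83, [395, 209])]
artbox_in []
peg0 [(0.66, [189, 236]), (0.55, [163, 223])]
pot0_center [(0.56, [264, 229])]
pot0_mouth [(0.92, [268, 242])]
block0_center [(0.55, [177, 189])]
tape [(0.38, [177, 190])]
mug [(0.7, [285, 284]), (0.55, [264, 239])]
glue [(0.69, [328, 286]), (0.17, [286, 282])]
spool [(0.62, [139, 195])]
top 426.7969684500788 249.7955443886822 190.7306118016868 [-0.11305681  0.          0.          0.          0.        ] [[-0.01411881 -0.99035271  0.13784834  0.30305936]
 [-0.99978186  0.01610446  0.01329984 -0.03914572]
 [-0.0153915  -0.13763049 -0.99036405  1.39163123]
 [ 0.          0.          0.          1.        ]]
lid_handle [(0.63, [177, 218])]
lid_hinge [(0.61, [117, 178])]
artbox_in []
peg0 [(0.83, [311, 147])]
pot0_center [(0.63, [242, 172])]
pot0_mouth [(0.7, [242, 152])]
block0_center [(0.73, [340, 216])]
tape [(0.74, [255, 134]), (0.62, [178, 222])]
mug [(0.95, [220, 115]), (0.52, [242, 171])]
glue [(0.94, [185, 119])]
spool [(0.84, [374, 210])]
```

```bash
python3 - <<'E'
import cv2
for n in("scene","top"):
    im=cv2.imread(f"pics/{n}0.png"); cv2.imwrite(f"pics/{n}0b.png",cv2.resize(im,(800,600),interpolation=cv2.INTER_CUBIC))
E
```

```text
(no output)
```

View pics/top0b.png

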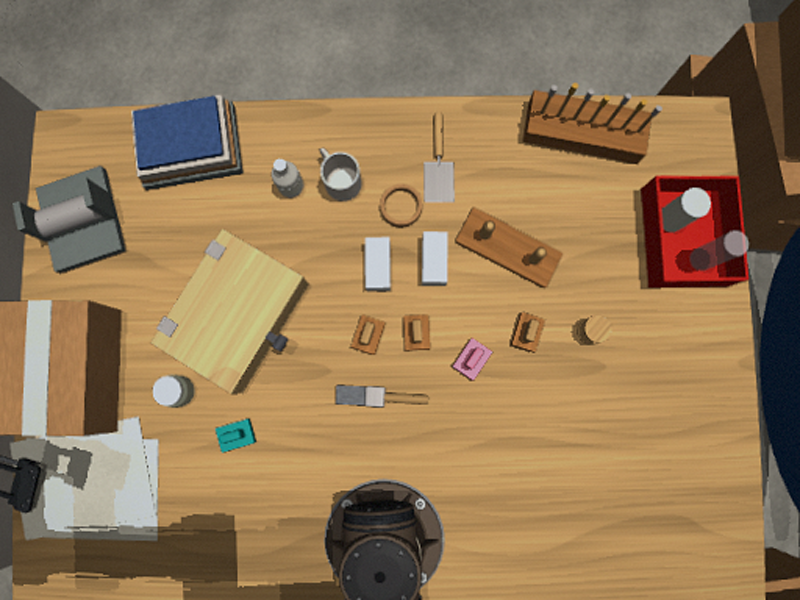

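View pics/scene0b.png

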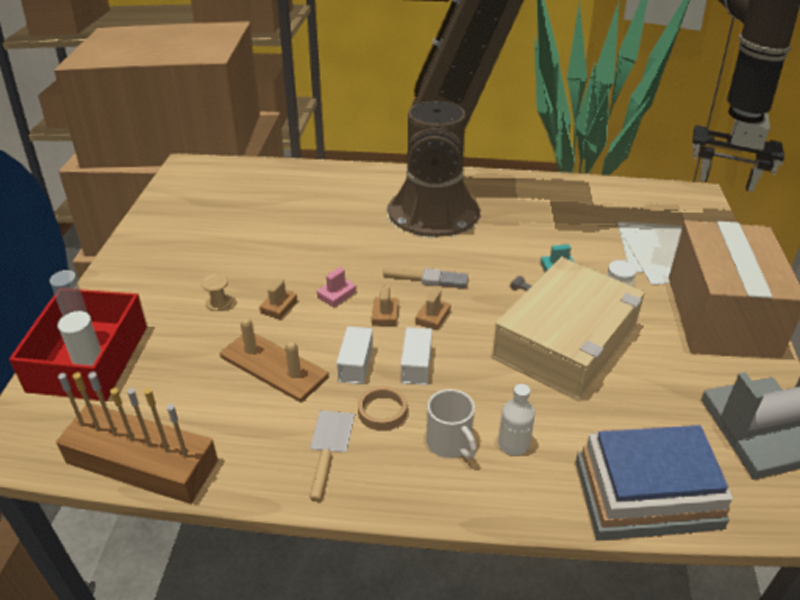

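```bash
cat > h.py <<'E'
from plant import get_obs, eyes, ctrl, spotter
import numpy as np, cv2, sys
from scipy.spatial.transform import Rotation as Ro
np.set_printoptions(precision=3,suppress=True)
def cam(n):
    m=eyes.camera_model(n); K=np.array([[m['fx'],0,m['cx']],[0,m['fy'],m['cy']],[0,0,1.]])
    return K,np.array(m['D'],float),np.array(m['extrinsics'])
def p2w(c,uv,z):
    "pixels -> world on plane z"
    K,D,T=c; uv=np.asarray(uv,float).reshape(-1,1,2)
    r=cv2.undistortPoints(uv,K,D)[:,0]; d=np.c_[r,np.ones(len(r))]@T[:3,:3].T
    return T[:3,3]+d*((z-T[2,3])/d[:,2])[:,None]
def w2p(c,P):
    K,D,T=c; Ti=np.linalg.inv(T)
    return cv2.projectPoints(np.asarray(P,float).reshape(-1,1,3),Ti[:3,:3],Ti[:3,3],K,D)[0][:,0]
def snap(n,name=None):
    c=cam(n); im=eyes.snapshot(n)
    if name: cv2.imwrite(f"pics/{name}.png",im)
    return c,im
def pose():
    o=get_obs(); return np.array(o['tool_pos']),Ro.from_euler('xyz',o['orientation'],degrees=True)
def down(yaw,pitch=0): return Ro.from_euler('xyz',[180,pitch,yaw],degrees=True)
def rows(waypts,start=None,step=55,ang=10):
    "print rows to go through (pos, Rot, label); straight line between"
    p,R=start or pose()
    for q,S,l in waypts:
        q=np.array(q,float); rv=(R.inv()*S).as_rotvec()
        n=int(np.ceil(max(np.linalg.norm(q-p)*1e3/step,np.degrees(np.linalg.norm(rv))/ang,1)))
        out=[]
        for i in range(n):
            Ri=R*Ro.from_rotvec(rv*i/n); out.append(np.r_[rv/n,Ri.inv().apply((q-p)/n)*1e3])
        print(l,n,'rows')
        if np.linalg.norm(rv)<.01 or n==1: print('  each',np.round(out[0][:3],3),np.round(out[0][3:],1))
        else:
            for o in out: print('  ',np.round(o[:3],3),np.round(o[3:],1))
        p,R=q,S
E
python3 - <<'E'
from h import *
c=cam("top"); s=.64
pts={'blkA':((368,334),.03),'blkB':((417,332),.03),'blkC':((528,331),.03),'pink':((472,358),.03),'potL':((377,263),.05),'potR':((435,258),.05),
'pegtipL':((488,227),.09),'pegtipR':((541,253),.09),'boardTL':((477,208),.015),'boardTR':((562,256),.015),'spool':((598,330),.06),'handle':((278,342),.09),'hingeF':((215,250),.09),'hingeN':((167,326),.09),
'lidUL':((224,230),.093),'lidUR':((306,279),.093),'lidLR':((235,392),.093),'lidLL':((151,343),.093),'jar':((172,390),.05),'mug':((340,175),.09),'glue':((283,165),.14),'tape':((400,205),.02)}
for k,(u,z) in pts.items(): print(k,p2w(c,np.array(u)*s,z)[0])
for t in ["block0_center","pot0_center"]:
    snap("top")
    for d in spotter.outline_of("top",t):
        m=d['region'].astype(np.uint8); cn=max(cv2.findContours(m,0,2)[0],key=cv2.contourArea)
        z=.05 if t[0]=='p' else .022
        w=p2w(c,cn.reshape(-1,2),z)[:,:2].astype(np.float32); print(t,d['p'],d['rect'],cv2.minAreaRect(w))
E
```

```text
blkA [0.419 0.026 0.03 ]
blkB [ 0.421 -0.075  0.03 ]
blkC [ 0.42  -0.302  0.03 ]
pink [ 0.366 -0.186  0.03 ]
potL [0.563 0.005 0.05 ]
potR [ 0.571 -0.114  0.05 ]
pegtipL [ 0.625 -0.219  0.09 ]
pegtipR [ 0.57  -0.324  0.09 ]
boardTL [ 0.685 -0.208  0.015]
boardTR [ 0.578 -0.384  0.015]
spool [ 0.416 -0.439  0.06 ]
handle [0.401 0.2   0.09 ]
hingeF [0.588 0.33  0.09 ]
hingeN [0.435 0.425 0.09 ]
lidUL [0.628 0.312 0.093]
lidUR [0.525 0.145 0.093]
lidLR [0.304 0.284 0.093]
lidLL [0.401 0.456 0.093]
jar [0.308 0.425 0.05 ]
mug [0.739 0.077 0.09 ]
glue [0.745 0.185 0.14 ]
tape [ 0.693 -0.044  0.02 ]
block0_center 0.79 [331.5, 201.7, 17.9, 24.6] ((0.4200345575809479, -0.3024674654006958), (0.05602018162608147, 0.07396042346954346), 72.35237121582031)
pot0_center 0.56 [230.6, 152.7, 16.5, 35.2] ((0.5641176700592041, 0.006939154118299484), (0.11317960172891617, 0.051746491342782974), 2.0232717990875244)
```

```bash
python3 - <<'E'
from h import *
rows([([.385,.18,.22],down(-122),'to handle')])
E
```

```text
to handle 11 rows
   [-0.     0.     0.171] [29.9 36.9  0.6]
   [-0.     0.     0.171] [35.7 31.2  0.6]
   [-0.     0.     0.171] [40.5 24.7  0.6]
   [-0.     0.     0.171] [44.1 17.5  0.6]
   [-0.     0.     0.171] [46.4  9.7  0.6]
   [-0.     0.     0.171] [47.4  1.7  0.6]
   [-0.     0.     0.171] [47.  -6.4  0.6]
   [-0.     0.     0.171] [ 45.2 -14.3   0.6]
   [-0.     0.     0.171] [ 42.1 -21.8   0.6]
   [-0.     0.     0.171] [ 37.8 -28.6   0.6]
   [-0.     0.     0.171] [ 32.4 -34.6   0.6]
```

```bash
python3 -m crank '[0,0,0.171,30,37,0,1, 0,0,0.171,36,31,0,1, 0,0,0.171,40,25,0,1, 0,0,0.171,44,17,0,1, 0,0,0.171,46,10,0,1]'
python3 -m crank '[0,0,0.171,47,2,0,1, 0,0,0.171,47,-6,0,1, 0,0,0.171,45,-14,0,1, 0,0,0.171,42,-22,0,1, 0,0,0.171,38,-29,0,1]'
python3 -m crank '[0,0,0.171,32,-35,0,1, 0,0,0,0,0,0,1, 0,0,0,0,0,0,1]'
python3 - <<'E'
from h import *
print(get_obs()['joint_pos'])
c,im=snap("wrist","w1")
for t,z in(("lid_handle",.09),("lid_hinge",.085)):
    for d in spotter.place_of("wrist",t): print(t,d['p'],d['location'],p2w(c,d['location'],z))
rows([([.397,.195,.1],down(-122),'x')])
E
```

```text
clock: 2.02
tool_pos: [0.2661, 0.4377, 0.2268]
orientation: [-180.0, 0.0, -63.6]
force: [1.2, -0.1, 0.7]
opening: 0.0873
gripper_force: 0.0
clock: 2.65
tool_pos: [0.3644, 0.2224, 0.227]
orientation: [-180.0, 0.1, -112.6]
force: [0.4, 0.2, -1.2]
opening: 0.0876
gripper_force: 0.0
clock: 3.02
tool_pos: [0.3843, 0.1808, 0.2268]
orientation: [-180.0, 0.0, -122.1]
force: [-0.1, 0.2, 0.5]
opening: 0.0877
gripper_force: 0.0
[ 52.04   -4.033 -28.784  -0.002 -65.213 -84.116]
lid_handle 0.84 [249.9, 202.6] [[0.4   0.197 0.09 ]]
x 3 rows
  each [0. 0. 0.] [-6.1 -1.3 42.2]
```

View pics/w1.png

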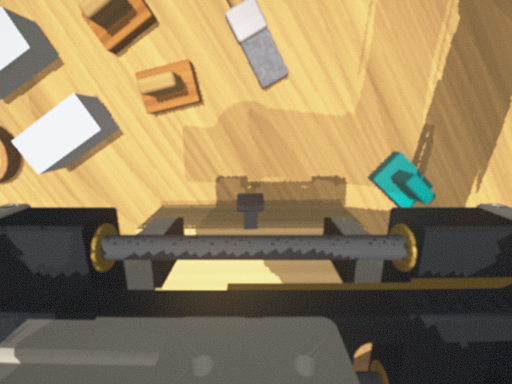

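```bash
python3 -m crank '[0,0,0,-11,-2,50,0.8, 0,0,0,-11,-3,50,0.8, 0,0,0,0,0,40,0.8, 0,0,0,0,0,14,0.8, 0,0,0,0,0,0,0.2]'
python3 -m crank '[0,0,0,0,0,0,0, 0,0,0,0,0,0,0, 0,0,0,0,0,0,0]'
python3 - <<'E'
from h import *
p,R=pose(); b=np.radians(58); ex=np.array([np.cos(b),np.sin(b),0]); 
print(R.as_euler('xyz',degrees=True))
# arc about hinge: handle at radius .225 ; rows in tool frame (x=-ex), 9 deg each
L=np.hypot(.225,.005)
prev=None
a0=np.arctan2(.005,.225)
h=lambda a:np.array([-L*np.cos(a+a0),L*np.sin(a+a0)])*1e3
for k in range(10): d=h(np.radians(9*(k+1)))-h(np.radians(9*k)); print(k,'tool x',round(-d[0]),'tool z',round(-d[1]))
E
```

```text
clock: 3.8
tool_pos: [0.3993, 0.1969, 0.0715]
orientation: [180.0, -0.2, -122.0]
force: [0.7, 0.5, 0.4]
opening: 0.0647
gripper_force: 0.0
clock: 4.18
tool_pos: [0.4004, 0.1972, 0.0733]
orientation: [-180.0, 0.1, -122.1]
force: [0.6, 0.2, 0.2]
opening: 0.0353
gripper_force: 0.0
[-179.989    0.089 -122.077]
0 tool x -4 tool z -35
1 tool x -9 tool z -34
2 tool x -14 tool z -32
3 tool x -19 tool z -30
4 tool x -24 tool z -26
5 tool x -27 tool z -22
6 tool x -31 tool z -18
7 tool x -33 tool z -13
8 tool x -35 tool z -7
9 tool x -35 tool z -2
```

```bash
python3 -m crank '[0,0,0,0,0,0,0, 0,0,0,0,0,0,0, 0,0,0,-1,0,-9,0, 0,0,0,-2,0,-17,0, 0,0,0,-2,0,-17,0]'
python3 -m crank '[0,0,0,-4,0,-17,0, 0,0,0,-5,0,-17,0, 0,0,0,-6,0,-16,0, 0,0,0,-7,0,-16,0, 0,0,0,-9,0,-15,0]'
python3 -m crank '[0,0,0,-10,0,-15,0, 0,0,0,-11,0,-14,0, 0,0,0,-12,0,-12,0, 0,0,0,-13,0,-12,0, 0,0,0,-14,0,-10,0]'
```

```text
clock: 4.8
tool_pos: [0.402, 0.2018, 0.1154]
orientation: [179.9, 0.0, -122.1]
force: [-2.3, 10.3, -7.6]
opening: 0.03
gripper_force: 30.0
clock: 5.42
tool_pos: [0.4189, 0.2296, 0.1962]
orientation: [179.9, 0.2, -122.1]
force: [1.9, 11.6, -14.5]
opening: 0.03
gripper_force: 30.0
clock: 6.05
tool_pos: [0.449, 0.2785, 0.2575]
orientation: [179.8, -0.2, -122.1]
force: [-4.8, 5.4, -11.3]
opening: 0.0297
gripper_force: 30.0
```

```bash
python3 -m crank '[0,0,0,-15,0,-9,0, 0,0,0,-15,0,-8,0, 0,0,0,-16,0,-6,0, 0,0,0,-16,0,-5,0, 0,0,0,-17,0,-3,0]'
python3 -m crank '[0,0,0,-17,0,-2,0, 0,0,0,-17,0,-1,0, 0,0,0,-14,0,1,0, 0,0,0,0,0,0,0, 0,0,0,0,0,0,0]'
python3 -m crank '[0,0,0,0,0,0,0.5, 0,0,0,0,0,0,0.6, 0,0,0,0,0,0,0.6]'
```

```text
clock: 6.68
tool_pos: [0.4903, 0.3455, 0.2912]
orientation: [179.8, -0.1, -122.0]
force: [-18.4, 1.9, 12.0]
opening: 0.0298
gripper_force: 30.0
clock: 7.3
tool_pos: [0.5173, 0.3894, 0.2957]
orientation: [179.9, 0.4, -121.9]
force: [-11.9, 9.3, 14.5]
opening: 0.0298
gripper_force: 30.0
clock: 7.68
tool_pos: [0.5186, 0.3852, 0.2922]
orientation: [-180.0, -0.1, -122.1]
force: [1.0, 0.4, 0.4]
opening: 0.0511
gripper_force: 0.0
```

```bash
python3 -m crank '[0,0,0,0,0,-35,0.6, 0,0,0,0,0,-35,0.7]'
python3 - <<'E'
from h import *
rows([([.38,-.03,.30],down(0),'to blocks')])
E
```

```text
clock: 7.92
tool_pos: [0.5187, 0.3851, 0.3627]
orientation: [-180.0, -0.1, -122.1]
force: [0.4, 0.3, -0.6]
opening: 0.0579
gripper_force: 0.0
to blocks 13 rows
   [ 0.    -0.    -0.164] [32.7 -7.9  4.9]
   [ 0.    -0.    -0.164] [33.6 -2.5  4.9]
   [ 0.    -0.    -0.164] [33.5  3.   4.9]
   [ 0.    -0.    -0.164] [32.6  8.4  4.9]
   [ 0.    -0.    -0.164] [30.8 13.7  4.9]
   [ 0.    -0.    -0.164] [28.1 18.5  4.9]
   [ 0.    -0.    -0.164] [24.7 22.8  4.9]
   [ 0.    -0.    -0.164] [20.7 26.6  4.9]
   [ 0.    -0.    -0.164] [16.1 29.6  4.9]
   [ 0.    -0.    -0.164] [11.  31.8  4.8]
   [ 0.    -0.    -0.164] [ 5.7 33.2  4.8]
   [ 0.    -0.    -0.164] [ 0.2 33.7  4.8]
   [ 0.    -0.    -0.164] [-5.3 33.2  4.8]
```

```bash
python3 -m crank '[0,0,-0.164,33,-8,0,1, 0,0,-0.164,34,-2,0,1, 0,0,-0.164,33,3,5,1, 0,0,-0.164,33,8,5,1, 0,0,-0.164,31,14,5,1]'
python3 -m crank '[0,0,-0.164,28,18,6,1, 0,0,-0.164,25,23,6,1, 0,0,-0.164,21,27,6,1, 0,0,-0.164,16,30,6,1, 0,0,-0.164,11,32,6,1]'
python3 -m crank '[0,0,-0.164,6,33,6,1, 0,0,-0.164,0,34,6,1, 0,0,-0.164,-5,33,6,1, 0,0,0,0,0,0,1, 0,0,0,0,0,0,1]'
python3 - <<'E'
from h import *
print(pose()[0],get_obs()['joint_pos'])
c,im=snap("wrist","w2")
for d in spotter.outline_of("wrist","block0_center"):
    m=d['region'].astype(np.uint8)
    print(d['p'],d['rect'],cv2.mean(im,m)[:3])
E
```

```text
clock: 8.55
tool_pos: [0.4645, 0.2238, 0.3472]
orientation: [180.0, -0.0, -74.8]
force: [0.4, 0.6, -0.3]
opening: 0.0876
gripper_force: 0.0
clock: 9.18
tool_pos: [0.4108, 0.0633, 0.3173]
orientation: [180.0, -0.0, -27.8]
force: [-0.0, -0.9, 0.0]
opening: 0.0876
gripper_force: 0.0
clock: 9.8
tool_pos: [0.38, -0.0314, 0.2997]
orientation: [-180.0, -0.0, -0.1]
force: [-0.2, -0.2, -0.2]
opening: 0.0877
gripper_force: 0.0
[ 0.38  -0.031  0.3  ] [ 25.487 -11.586 -25.368   0.009 -76.2    64.421]
0.6 [396.1, 116.5, 51.3, 50.8] (70.3974711379879, 118.9026937877955, 162.69378779549203)
```

View pics/w2.png

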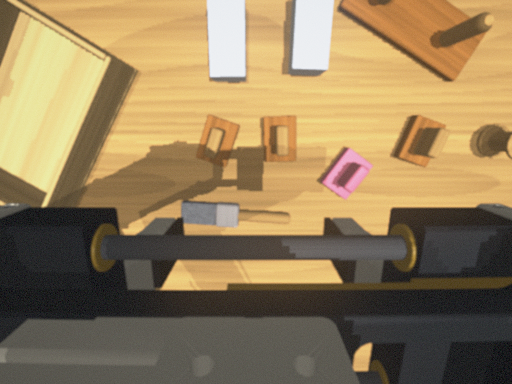

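```bash
cat >> h.py <<'E'
def blocks(c,im,win,z=.022):
    "win: list of (u0,v0,u1,v1); saturated reddish-brown base -> rect at z"
    hsv=cv2.cvtColor(im,cv2.COLOR_BGR2HSV); res=[]
    for u0,v0,u1,v1 in win:
        a=hsv[v0:v1,u0:u1].astype(int); m=((a[...,0]<=14)&(a[...,1]>110)&(a[...,2]>50)).astype(np.uint8)
        m=cv2.morphologyEx(m,cv2.MORPH_OPEN,np.ones((2,2),np.uint8))
        cs=cv2.findContours(m,0,2)[0]
        k=max(cs,key=cv2.contourArea).reshape(-1,2)+[u0,v0]
        w=p2w(c,k,z)[:,:2]*1e3; (x,y),(p,q),t=cv2.minAreaRect(w.astype(np.float32))
        if p<q: p,q,t=q,p,t+90
        t=(t+90)%180-90
        res.append((x,y,p,q,t)); print('center mm',round(x,1),round(y,1),'size',round(p),round(q),'long axis',round(t,1))
    return res
E
python3 - <<'E'
from h import *
c=cam("wrist"); im=cv2.imread("pics/w2.png"); print(c[2][:3,3],c[2][:3,2],c[0][0,0])
hsv=cv2.cvtColor(im,cv2.COLOR_BGR2HSV); print(hsv[140,195:242:3].tolist())
print(hsv[138,258:302:3].tolist())
blocks(c,im,[(192,105,245,172),(255,105,305,170),(390,105,455,175)])
E
```

```text
[ 0.447 -0.031  0.456] [-0.247 -0.    -0.969] 268.42786664973715
[[20, 121, 237], [21, 128, 235], [15, 161, 208], [14, 155, 220], [16, 145, 157], [18, 128, 223], [18, 129, 223], [19, 121, 234], [18, 132, 207], [15, 140, 140], [15, 165, 210], [15, 159, 218], [15, 162, 215], [16, 147, 181], [20, 118, 238], [21, 121, 237]]
[[21, 123, 237], [17, 129, 186], [15, 161, 195], [15, 163, 220], [15, 150, 133], [14, 140, 129], [18, 132, 145], [18, 128, 224], [19, 131, 226], [20, 120, 234], [16, 144, 213], [15, 161, 220], [15, 160, 214], [21, 122, 236], [23, 112, 239]]
center mm 433.1 39.8 size 5 2 long axis -2.3
center mm 404.7 -57.2 size 2 2 long axis 90.0
center mm 388.8 -283.1 size 2 2 long axis -89.9
```

Loosen the threshold: the base has hue ≤16 and saturation >135.

```bash
sed -i 's/a\[...,0\]<=14)&(a\[...,1\]>110)/a[...,0]<=16)\&(a[...,1]>137)/; s/^        m=cv2.morph.*$/        m=cv2.morphologyEx(m,cv2.MORPH_CLOSE,np.ones((3,3),np.uint8))/' h.py
python3 - <<'E'
from h import *
c=cam("wrist"); im=cv2.imread("pics/w2.png")
blocks(c,im,[(192,105,245,172),(255,105,305,170),(390,105,455,175)])
E
```

```text
center mm 419.7 27.0 size 73 53 long axis -19.6
center mm 423.0 -73.0 size 71 53 long axis 0.5
center mm 421.0 -298.4 size 72 59 long axis -17.7
```

```bash
python3 - <<'E'
from h import *
rows([([.4195,.027,.12],down(-19.6),'A above'),([.4195,.027,.029],down(-19.6),'A down')])
E
```

```text
A above 4 rows
   [ 0.    -0.     0.086] [  9.8 -14.5  44.9]
   [ 0.    -0.     0.086] [  8.5 -15.2  44.9]
   [ 0.    -0.     0.086] [  7.2 -15.9  44.9]
   [ 0.    -0.     0.086] [  5.8 -16.5  44.9]
A down 2 rows
  each [0. 0. 0.] [ 0.  -0.  45.5]
```

```bash
python3 -m crank '[0,0,0.086,10,-14.5,45,0.6, 0,0,0.086,8.5,-15,45,0.6, 0,0,0.086,7,-16,45,0.6, 0,0,0.086,6,-16.5,45,0.6, 0,0,0,0,0,0,0.6]'
python3 -m crank '[0,0,0,0,0,45,0.6, 0,0,0,0,0,30,0.6, 0,0,0,0,0,16,0.6, 0,0,0,0,0,0,0, 0,0,0,0,0,0,0]'
python3 -m crank '[0,0,0,0,0,0,0, 0,0,0,0,0,0,0, 0,0,0,0,0,0,0]'
python3 - <<'E'
from h import *
b=np.radians(58); ex=np.array([np.cos(b),np.sin(b)]); ey=np.array([-ex[1],ex[0]]); cb=np.array([.400,.197])+.1275*ex
print('box c',cb)
for n,y in (('left',.08),('mid',0),('right',-.08)):
    print(n,cb-.02*ex+y*ey)
E
```

```text
clock: 10.52
tool_pos: [0.4178, 0.0268, 0.1168]
orientation: [179.7, 0.3, -19.6]
force: [0.1, -0.0, -0.7]
opening: 0.0531
gripper_force: 0.0
clock: 11.15
tool_pos: [0.4203, 0.0271, 0.0299]
orientation: [-179.9, -0.1, -19.6]
force: [0.4, -0.5, -0.4]
opening: 0.0377
gripper_force: 0.0
clock: 11.52
tool_pos: [0.4197, 0.0269, 0.0292]
orientation: [-179.9, -0.0, -19.6]
force: [-3.0, 1.9, 7.0]
opening: 0.0179
gripper_force: 30.0
box c [0.468 0.305]
left [0.389 0.331]
mid [0.457 0.288]
right [0.525 0.246]
```

```bash
python3 -m crank '[0,0,0,0,0,-25,0, 0,0,0,0,0,-50,0, 0,0,0,0,0,-55,0, 0,0,0,0,0,-40,0]'
python3 - <<'E'
from h import *
rows([([.389,.331,.18],down(58),'over'),([.389,.331,.039],down(58),'dn')],step=50)
E
```

```text
clock: 12.02
tool_pos: [0.4194, 0.0266, 0.201]
orientation: [-179.9, -0.1, -19.6]
force: [1.5, 1.2, -2.3]
opening: 0.0183
gripper_force: 30.0
over 8 rows
   [-0.    -0.    -0.169] [-16.4 -34.6   2.7]
   [-0.    -0.    -0.169] [-10.3 -36.8   2.7]
   [-0.    -0.    -0.169] [ -3.9 -38.    2.7]
   [-0.    -0.    -0.169] [  2.5 -38.2   2.7]
   [-0.    -0.    -0.169] [  8.9 -37.2   2.7]
   [-0.    -0.    -0.169] [ 15.1 -35.1   2.7]
   [-0.    -0.    -0.169] [ 20.8 -32.1   2.6]
   [-0.    -0.    -0.169] [ 25.9 -28.1   2.6]
dn 3 rows
  each [0. 0. 0.] [ 0. -0. 47.]
```

```bash
python3 -m crank '[0,0,-0.169,-16,-35,3,0, 0,0,-0.169,-10,-37,3,0, 0,0,-0.169,-4,-38,3,0, 0,0,-0.169,2.5,-38,3,0, 0,0,-0.169,9,-37,3,0]'
python3 -m crank '[0,0,-0.169,15,-35,3,0, 0,0,-0.169,21,-32,2,0, 0,0,-0.169,26,-28,2,0, 0,0,0,0,0,0,0, 0,0,0,0,0,0,0]'
python3 - <<'E'
from h import *
rows([([.389,.331,.18],down(58),'over'),([.389,.331,.039],down(58),'dn')],step=50)
c,im=snap("scene","s1")
E
```

```text
clock: 12.65
tool_pos: [0.4008, 0.2179, 0.1834]
orientation: [-180.0, 0.0, 29.1]
force: [0.8, -0.4, -1.5]
opening: 0.018
gripper_force: 30.0
clock: 13.28
tool_pos: [0.3903, 0.3305, 0.1761]
orientation: [-180.0, 0.1, 57.8]
force: [0.4, -1.1, -1.3]
opening: 0.0179
gripper_force: 30.0
over 1 rows
  each [-0.     0.001 -0.004] [-0.2 -1.4 -3.9]
dn 3 rows
  each [0. 0. 0.] [ 0. -0. 47.]
```

View pics/s1.png

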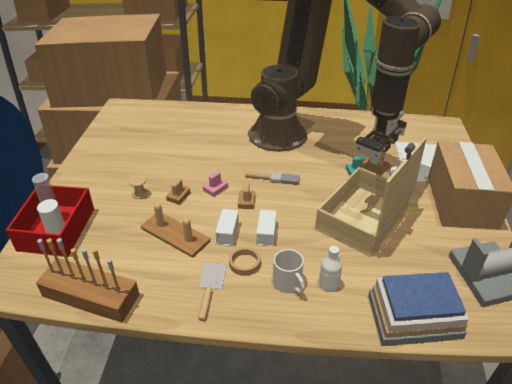

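```bash
python3 -m crank '[0,0,0,0,-1,50,0, 0,0,0,0,0,45,0, 0,0,0,0,0,25,0, 0,0,0,0,0,12,0, 0,0,0,0,0,5,0]'
python3 -m crank '[0,0,0,0,0,0,0, 0,0,0,0,0,0,0.38, 0,0,0,0,0,0,0.38, 0,0,0,0,0,0,0.38]'
```

```text
clock: 13.95
tool_pos: [0.3901, 0.3312, 0.0396]
orientation: [180.0, -0.0, 57.8]
force: [-0.2, 0.6, -1.5]
opening: 0.0179
gripper_force: 30.0
clock: 14.45
tool_pos: [0.39, 0.3318, 0.04]
orientation: [-180.0, -0.1, 57.8]
force: [0.0, -0.1, -0.4]
opening: 0.033
gripper_force: 0.0
```

```bash
python3 -m crank '[0,0,0,0,0,-40,0.38, 0,0,0,0,0,-55,0.38, 0,0,0,0,0,-60,0.5]'
python3 - <<'E'
from h import *
rows([([.39,-.073,.22],down(0.5),'over B')],step=55)
E
```

```text
clock: 14.82
tool_pos: [0.3895, 0.331, 0.1961]
orientation: [180.0, 0.1, 57.8]
force: [0.9, 1.2, -0.1]
opening: 0.0388
gripper_force: 0.0
over B 8 rows
   [0.    0.    0.125] [-42.7  26.9  -2.9]
   [0.    0.    0.125] [-39.   32.1  -3. ]
   [0.    0.    0.125] [-34.7  36.7  -3. ]
   [0.    0.    0.125] [-29.9  40.7  -3. ]
   [0.    0.    0.125] [-24.6  44.1  -3. ]
   [0.    0.    0.125] [-18.9  46.8  -3. ]
   [0.    0.    0.125] [-12.9  48.8  -3. ]
   [0.    0.    0.125] [-6.7 50.1 -3. ]
```

```bash
python3 -m crank '[0,0,0.125,-43,27,-3,0.6, 0,0,0.125,-39,32,-3,0.6, 0,0,0.125,-35,37,-3,0.6, 0,0,0.125,-30,41,-3,0.6, 0,0,0.125,-25,44,-3,0.6]'
python3 -m crank '[0,0,0.125,-19,47,-3,0.6, 0,0,0.125,-13,49,-3,0.6, 0,0,0.125,-6,50,-3,0.6, 0,0,0,0,0,0,0.6, 0,0,0,0,0,0,0.6]'
python3 - <<'E'
from h import *
print(pose()[0])
c,im=snap("wrist","w3")
u=w2p(c,[[.423,-.073,.022],[.421,-.298,.022]]); print(u)
win=[(int(max(a-50,0)),int(max(b-50,0)),int(min(a+50,511)),int(min(b+50,204))) for a,b in u]
r=blocks(c,im,win)
x,y,_,_,t=r[0]
rows([([x/1e3,y/1e3,.11],down(t),'above'),([x/1e3,y/1e3,.029],down(t),'dn')],step=50)
E
```

```text
clock: 15.45
tool_pos: [0.3893, 0.0765, 0.21]
orientation: [-180.0, -0.1, 21.8]
force: [0.9, -0.1, 0.2]
opening: 0.0525
gripper_force: 0.0
clock: 16.08
tool_pos: [0.3903, -0.0739, 0.2186]
orientation: [-180.0, -0.0, 0.5]
force: [-0.1, -0.4, -0.3]
opening: 0.0529
gripper_force: 0.0
[ 0.39  -0.074  0.219]
[[252.688 150.301]
 [422.781 153.566]]
center mm 422.7 -73.1 size 71 53 long axis 2.1
center mm 420.9 -298.0 size 72 61 long axis -19.6
above 3 rows
   [-0.    -0.    -0.009] [10.8  0.  36.2]
   [-0.    -0.    -0.009] [10.8  0.1 36.2]
   [-0.    -0.    -0.009] [10.8  0.2 36.2]
dn 2 rows
  each [0. 0. 0.] [-0.  -0.  40.5]
```

```bash
python3 -m crank '[0,0,-0.01,11,0,36,0.6, 0,0,-0.01,11,0,36,0.6, 0,0,-0.005,11,0,36,0.6, 0,0,0,0,0,50,0.6, 0,0,0,0,0,32,0.6]'
python3 -m crank '[0,0,0,0,0,0,0, 0,0,0,0,0,0,0, 0,0,0,0,0,0,0, 0,0,0,0,0,0,0, 0,0,0,0,0,0,0]'
python3 -m crank '[0,0,0,0,0,-25,0, 0,0,0,0,0,-50,0, 0,0,0,0,0,-55,0, 0,0,0,0,0,-30,0]'
python3 - <<'E'
from h import *
rows([([.457,.288,.18],down(58),'over'),([.457,.288,.037],down(58),'dn')],step=50)
E
```

```text
clock: 16.75
tool_pos: [0.4228, -0.0718, 0.0267]
orientation: [180.0, 0.1, 2.1]
force: [0.7, 0.9, 0.7]
opening: 0.0527
gripper_force: 0.0
clock: 17.38
tool_pos: [0.4242, -0.0729, 0.0297]
orientation: [-180.0, -0.1, 2.0]
force: [-1.5, 2.9, 8.0]
opening: 0.0179
gripper_force: 30.0
clock: 17.88
tool_pos: [0.4241, -0.0731, 0.1918]
orientation: [-179.9, -0.2, 2.0]
force: [0.7, 0.2, -2.3]
opening: 0.0176
gripper_force: 30.0
over 8 rows
   [ 0.    -0.001 -0.122] [  5.6 -45.    1.5]
   [ 0.    -0.001 -0.122] [ 11.1 -43.9   1.5]
   [ 0.    -0.001 -0.122] [ 16.4 -42.3   1.5]
   [ 0.    -0.001 -0.122] [ 21.4 -40.    1.5]
   [ 0.    -0.001 -0.122] [ 26.1 -37.    1.5]
   [ 0.    -0.001 -0.122] [ 30.4 -33.6   1.5]
   [ 0.    -0.001 -0.122] [ 34.3 -29.6   1.5]
   [ 0.    -0.001 -0.122] [ 37.7 -25.2   1.5]
dn 3 rows
  each [0. 0. 0.] [ 0.  -0.  47.7]
```

```bash
python3 -m crank '[0,0,-0.122,6,-45,1,0, 0,0,-0.122,11,-44,1,0, 0,0,-0.122,16,-42,1,0, 0,0,-0.122,21,-40,1,0, 0,0,-0.122,26,-37,1,0]'
python3 -m crank '[0,0,-0.122,30,-34,2,0, 0,0,-0.122,34,-30,2,0, 0,0,-0.122,38,-25,2,0, 0,0,0,0,0,0,0, 0,0,0,0,0,0,0]'
python3 - <<'E'
from h import *
rows([([.457,.288,.038],down(58),'dn')],step=50)
E
```

```text
clock: 18.5
tool_pos: [0.4432, 0.1533, 0.1839]
orientation: [-180.0, -0.0, 37.1]
force: [1.1, -0.7, -0.8]
opening: 0.0179
gripper_force: 30.0
clock: 19.12
tool_pos: [0.4549, 0.2872, 0.1773]
orientation: [-180.0, 0.1, 57.8]
force: [0.0, -0.5, -1.7]
opening: 0.0182
gripper_force: 30.0
dn 3 rows
  each [-0.     0.    -0.001] [ 0.6  0.5 46.4]
```

```bash
python3 -m crank '[0,0,0,2,1,50,0, 0,0,0,0,0,45,0, 0,0,0,0,0,25,0, 0,0,0,0,0,13,0, 0,0,0,0,0,6,0]'
python3 -m crank '[0,0,0,0,0,0,0, 0,0,0,0,0,0,0.38, 0,0,0,0,0,0,0.38, 0,0,0,0,0,0,0.38]'
python3 -m crank '[0,0,0,0,0,-40,0.38, 0,0,0,0,0,-55,0.38, 0,0,0,0,0,-60,0.5]'
python3 - <<'E'
from h import *
rows([([.375,-.29,.22],down(-19),'over C')],step=55)
E
```

```text
clock: 19.75
tool_pos: [0.4575, 0.2884, 0.0387]
orientation: [180.0, -0.0, 57.8]
force: [-0.5, -0.2, -1.0]
opening: 0.018
gripper_force: 30.0
clock: 20.25
tool_pos: [0.4575, 0.2891, 0.0391]
orientation: [180.0, -0.1, 57.9]
force: [0.3, 0.1, -0.4]
opening: 0.0328
gripper_force: 0.0
clock: 20.62
tool_pos: [0.4569, 0.2885, 0.195]
orientation: [-180.0, 0.1, 57.9]
force: [1.6, 1.6, 0.3]
opening: 0.0388
gripper_force: 0.0
over C 11 rows
   [0.    0.    0.122] [-48.5  21.6  -2.2]
   [0.    0.    0.122] [-45.5  27.4  -2.2]
   [0.    0.    0.122] [-41.8  32.7  -2.2]
   [0.    0.    0.122] [-37.5  37.6  -2.2]
   [0.    0.    0.122] [-32.7  41.9  -2.2]
   [0.    0.    0.122] [-27.4  45.5  -2.2]
   [0.    0.    0.122] [-21.6  48.5  -2.3]
   [0.    0.    0.122] [-15.5  50.8  -2.3]
   [0.    0.    0.122] [-9.3 52.3 -2.3]
   [0.    0.    0.122] [-2.8 53.  -2.3]
   [0.    0.    0.122] [ 3.7 53.  -2.3]
```

```bash
python3 -m crank '[0,0,0.122,-48,22,-2,0.6, 0,0,0.122,-45,27,-2,0.6, 0,0,0.122,-42,33,-2,0.6, 0,0,0.122,-37,38,-2,0.6, 0,0,0.122,-33,42,-2,0.6]'
python3 -m crank '[0,0,0.122,-27,45,-2,0.6, 0,0,0.122,-22,48,-2,0.6, 0,0,0.122,-15,51,-2,0.6, 0,0,0.122,-9,52,-3,0.6, 0,0,0.122,-3,53,-3,0.6]'
python3 -m crank '[0,0,0.122,4,53,-3,0.6, 0,0,0,0,0,0,0.6, 0,0,0,0,0,0,0.6]'
python3 - <<'E'
from h import *
print(pose()[0])
c,im=snap("wrist","w4")
u=w2p(c,[[.421,-.298,.022]]); print(u)
win=[(int(max(a-50,0)),int(max(b-50,0)),int(min(a+50,511)),int(min(b+50,204))) for a,b in u]
r=blocks(c,im,win)
x,y,_,_,t=r[0]
rows([([x/1e3,y/1e3,.11],down(t),'above'),([x/1e3,y/1e3,.029],down(t),'dn')],step=50)
E
```

```text
clock: 21.25
tool_pos: [0.4207, 0.0247, 0.204]
orientation: [-180.0, -0.1, 22.7]
force: [0.8, 0.6, 0.1]
opening: 0.0523
gripper_force: 0.0
clock: 21.88
tool_pos: [0.3837, -0.2372, 0.2162]
orientation: [-180.0, -0.1, -12.2]
force: [1.3, 0.2, -0.8]
opening: 0.0526
gripper_force: 0.0
clock: 22.25
tool_pos: [0.3766, -0.2882, 0.2184]
orientation: [-180.0, 0.0, -19.1]
force: [-0.2, -0.7, 0.2]
opening: 0.0528
gripper_force: 0.0
[ 0.377 -0.288  0.218]
[[249.31  140.605]]
center mm 419.7 -303.5 size 71 53 long axis -18.0
above 3 rows
   [-0.     0.    -0.006] [15.2  0.3 36.2]
   [-0.     0.    -0.006] [15.2  0.4 36.2]
   [-0.     0.    -0.006] [15.2  0.5 36.2]
dn 2 rows
  each [0. 0. 0.] [ 0.  -0.  40.5]
```

```bash
python3 -m crank '[0,0,-0.006,15,0,36,0.6, 0,0,-0.006,15,0.5,36,0.6, 0,0,-0.006,15,0.5,36,0.6, 0,0,0,0,0,50,0.6, 0,0,0,0,0,31,0.6]'
python3 -m crank '[0,0,0,0,0,0,0, 0,0,0,0,0,0,0, 0,0,0,0,0,0,0, 0,0,0,0,0,0,0, 0,0,0,0,0,0,0]'
python3 -m crank '[0,0,0,0,0,-25,0, 0,0,0,0,0,-50,0, 0,0,0,0,0,-55,0, 0,0,0,0,0,-40,0]'
python3 - <<'E'
from h import *
rows([([.525,.246,.18],down(58),'over')],step=55)
E
```

```text
clock: 22.92
tool_pos: [0.4191, -0.3017, 0.0277]
orientation: [-180.0, 0.1, -17.8]
force: [0.1, -0.2, 0.5]
opening: 0.0527
gripper_force: 0.0
clock: 23.55
tool_pos: [0.4201, -0.3037, 0.0308]
orientation: [-180.0, -0.1, -18.0]
force: [-0.6, 3.5, 8.2]
opening: 0.018
gripper_force: 30.0
clock: 24.05
tool_pos: [0.4195, -0.3037, 0.2025]
orientation: [-180.0, -0.2, -18.0]
force: [0.3, -0.7, -1.7]
opening: 0.0178
gripper_force: 30.0
over 11 rows
   [ 0.    -0.    -0.121] [ -6.3 -50.5   2. ]
   [ 0.    -0.    -0.121] [ -0.2 -50.9   2. ]
   [ 0.    -0.    -0.121] [  5.9 -50.5   2. ]
   [ 0.    -0.    -0.121] [ 12.  -49.5   2.1]
   [ 0.    -0.    -0.121] [ 17.8 -47.7   2.1]
   [ 0.    -0.    -0.121] [ 23.4 -45.2   2.1]
   [ 0.    -0.    -0.121] [ 28.7 -42.    2.1]
   [ 0.    -0.    -0.121] [ 33.5 -38.3   2.1]
   [ 0.    -0.    -0.121] [ 37.9 -34.    2.1]
   [ 0.    -0.    -0.121] [ 41.7 -29.2   2.1]
   [ 0.    -0.    -0.121] [ 44.9 -23.9   2.1]
```

```bash
python3 -m crank '[0,0,-0.121,-6,-50,2,0, 0,0,-0.121,0,-51,2,0, 0,0,-0.121,6,-51,2,0, 0,0,-0.121,12,-49,2,0, 0,0,-0.121,18,-48,2,0]'
python3 -m crank '[0,0,-0.121,23,-45,2,0, 0,0,-0.121,29,-42,2,0, 0,0,-0.121,33,-38,2,0, 0,0,-0.121,38,-34,2,0, 0,0,-0.121,42,-29,2,0]'
python3 -m crank '[0,0,-0.121,45,-24,2,0, 0,0,0,0,0,0,0, 0,0,0,0,0,0,0]'
python3 - <<'E'
from h import *
rows([([.525,.246,.038],down(58),'dn')],step=50)
E
```

```text
clock: 24.68
tool_pos: [0.4675, -0.0522, 0.1899]
orientation: [-180.0, -0.1, 16.9]
force: [0.8, 0.1, -1.3]
opening: 0.0179
gripper_force: 30.0
clock: 25.3
tool_pos: [0.5147, 0.1974, 0.1799]
orientation: [-180.0, -0.0, 51.6]
force: [0.5, -0.4, -1.4]
opening: 0.0183
gripper_force: 30.0
clock: 25.68
tool_pos: [0.5236, 0.2456, 0.1773]
orientation: [-180.0, 0.1, 58.3]
force: [0.3, -0.2, -1.8]
opening: 0.018
gripper_force: 30.0
dn 3 rows
  each [-0.     0.     0.001] [ 0.4  0.3 46.4]
```

```bash
python3 -m crank '[0,0,0,1,1,50,0, 0,0,0,0,0,45,0, 0,0,0,0,0,25,0, 0,0,0,0,0,13,0, 0,0,0,0,0,6,0]'
python3 -m crank '[0,0,0,0,0,0,0, 0,0,0,0,0,0,0.38, 0,0,0,0,0,0,0.38, 0,0,0,0,0,0,0.38]'
python3 -m crank '[0,0,0,0,0,-40,0.38, 0,0,0,0,0,-55,0.38, 0,0,0,0,0,-60,0.5]'
python3 -m crank '[0,0,0,-60,0,0,0.6, 0,0,0,-60,0,0,0.8, 0,0,0,-60,0,0,0.8, 0,0,0,0,0,0,0.8]'
python3 - <<'E'
from h import *
c,im=snap("wrist","w5"); c,im2=snap("top","t2")
cv2.imwrite("pics/c5.png",np.vstack([im,cv2.resize(im2[130:320,80:400],(512,304))])[:600])
E
```

```text
clock: 26.3
tool_pos: [0.5257, 0.2457, 0.0387]
orientation: [180.0, -0.0, 58.2]
force: [0.4, -0.1, -1.2]
opening: 0.0179
gripper_force: 30.0
clock: 26.8
tool_pos: [0.5257, 0.2465, 0.0391]
orientation: [180.0, -0.1, 58.3]
force: [0.0, -0.7, 0.2]
opening: 0.0331
gripper_force: 0.0
clock: 27.18
tool_pos: [0.5251, 0.246, 0.195]
orientation: [-180.0, 0.1, 58.3]
force: [1.2, 1.2, 0.7]
opening: 0.0391
gripper_force: 0.0
clock: 27.68
tool_pos: [0.4286, 0.0905, 0.1941]
orientation: [-180.0, -0.1, 58.2]
force: [-0.9, 1.4, 0.1]
opening: 0.0692
gripper_force: 0.0
```

View pics/c5.png

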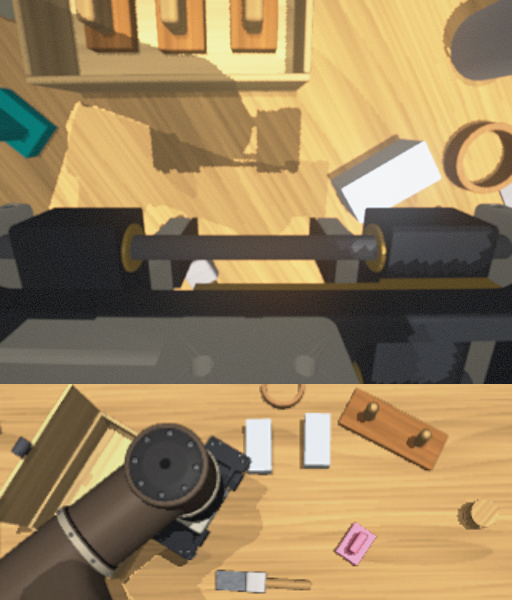

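```bash
python3 - <<'E'
from h import *
rows([([.4286,.0905,.38],down(58),'up'),([.485,.333,.38],down(58),'over')],step=58)
E
```

```text
up 4 rows
  each [ 0.    -0.     0.001] [ -0.8  -0.2 -46.4]
over 5 rows
  each [0. 0. 0.] [ 47.1 -16.1  -0. ]
```

```bash
python3 -m crank '[0,0,0,0,0,-46,0.8, 0,0,0,0,0,-46,0.8, 0,0,0,0,0,-46,0.8, 0,0,0,0,0,-48,0.8]'
python3 -m crank '[0,0,0,47,-16,0,0.8, 0,0,0,47,-16,0,0.8, 0,0,0,47,-16,0,0.8, 0,0,0,47,-16,0,0.8, 0,0,0,47,-16,0,0.8]'
python3 -m crank '[0,0,0,0,0,0,0.8]'
python3 - <<'E'
from h import *
c,im=snap("wrist","w6")
for d in spotter.place_of("wrist","lid_handle"): print(d['p'],d['location'],p2w(c,d['location'],.31))
print(w2p(c,[.518,.386,.311]))
rows([([.518,.386,.38],down(58),'over'),([.518,.386,.292],down(58),'dn')],step=58)
E
```

```text
clock: 28.28
tool_pos: [0.4314, 0.094, 0.3811]
orientation: [-180.0, 0.0, 58.3]
force: [1.0, 0.1, -0.2]
opening: 0.0702
gripper_force: 0.0
clock: 28.9
tool_pos: [0.4869, 0.3381, 0.3791]
orientation: [180.0, 0.0, 58.3]
force: [-0.1, -0.6, -0.1]
opening: 0.0705
gripper_force: 0.0
clock: 29.02
tool_pos: [0.4868, 0.3392, 0.3769]
orientation: [-180.0, 0.2, 58.4]
force: [-0.5, 0.3, 0.1]
opening: 0.07
gripper_force: 0.0
0.8 [252.2, 134.3] [[0.517 0.388 0.31 ]]
0.24 [253.7, 176.8] [[0.499 0.358 0.31 ]]
[[254.918 136.096]]
over 2 rows
  each [-0.     0.001  0.003] [29.3  0.4 -0.9]
dn 2 rows
  each [0. 0. 0.] [ 0. -0. 44.]
```

```bash
python3 -m crank '[0,0,0,29,1,0,0.8, 0,0,0,29,1,0,0.8, 0,0,0,0,0,44,0.8, 0,0,0,0,0,40,0.8, 0,0,0,0,0,0,0]'
python3 -m crank '[0,0,0,0,0,0,0, 0,0,0,0,0,0,0, 0,0,0,0,0,0,0, 0,0,0,0,0,0,0]'
python3 -m crank '[0,0,0,-9,0,0,0, 0,0,0,-9,0,1,0, 0,0,0,-17.5,0,2,0, 0,0,0,-17.5,0,3.5,0, 0,0,0,-17,0,5,0]'
python3 -m crank '[0,0,0,-16.5,0,6,0, 0,0,0,-16,0,7.5,0, 0,0,0,-15.5,0,8.5,0, 0,0,0,-15,0,10,0, 0,0,0,-14,0,11,0]'
python3 -m crank '[0,0,0,-13,0,12,0, 0,0,0,-12,0,13,0, 0,0,0,-11,0,14,0, 0,0,0,-10,0,15,0, 0,0,0,0,0,0,0]'
```

```text
clock: 29.75
tool_pos: [0.5176, 0.3818, 0.293]
orientation: [-179.9, 0.3, 58.2]
force: [0.8, -0.5, -0.1]
opening: 0.0648
gripper_force: 0.0
clock: 30.25
tool_pos: [0.5154, 0.3863, 0.2973]
orientation: [-179.7, -0.2, 58.4]
force: [-18.5, 9.0, 9.9]
opening: 0.0297
gripper_force: 30.0
clock: 30.88
tool_pos: [0.4793, 0.3274, 0.2856]
orientation: [-179.7, -0.4, 58.4]
force: [-16.2, 11.9, 5.4]
opening: 0.03
gripper_force: 30.0
clock: 31.5
tool_pos: [0.4383, 0.2608, 0.2414]
orientation: [-179.7, -0.2, 58.3]
force: [-16.2, 13.0, 2.0]
opening: 0.03
gripper_force: 30.0
clock: 32.12
tool_pos: [0.4135, 0.2205, 0.1856]
orientation: [-179.6, -0.0, 58.2]
force: [-18.1, 12.4, -3.5]
opening: 0.0296
gripper_force: 30.0
```

```bash
python3 -m crank '[0,0,0,-8,0,15.5,0, 0,0,0,-6.5,0,16.5,0, 0,0,0,-5,0,17,0, 0,0,0,-3.5,0,17,0, 0,0,0,-2,0,17,0]'
python3 -m crank '[0,0,0,-1,0,9,0, 0,0,0,-0.5,0,8,0, 0,0,0,0,0,6,0, 0,0,0,0,0,4,0, 0,0,0,0,0,0,0]'
```

```text
clock: 32.75
tool_pos: [0.3986, 0.196, 0.1021]
orientation: [-179.6, 0.4, 58.2]
force: [-26.1, 5.6, 3.3]
opening: 0.0299
gripper_force: 30.0
clock: 33.38
tool_pos: [0.3975, 0.1943, 0.0749]
orientation: [-179.6, 0.5, 58.1]
force: [-24.8, 6.8, -2.9]
opening: 0.0294
gripper_force: 30.0
```

```bash
python3 -m crank '[0,0,0,0,0,2,0, 0,0,0,0,0,1,0, 0,0,0,0,0,0,0]'
python3 -m crank '[0,0,0,0,0,2,0, 0,0,0,0,0,0,0]'
```

```text
clock: 33.75
tool_pos: [0.3975, 0.1942, 0.0721]
orientation: [-179.7, 0.5, 58.1]
force: [-26.3, 5.2, 0.7]
opening: 0.0299
gripper_force: 30.0
clock: 34.0
tool_pos: [0.3975, 0.1942, 0.0707]
orientation: [-179.7, 0.5, 58.1]
force: [-29.3, 5.5, 8.3]
opening: 0.0297
gripper_force: 30.0
```

```bash
python3 -m crank '[0,0,0,0,0,2,0, 0,0,0,0,0,0,0]'
python3 -m crank '[0,0,0,0,0,2,0, 0,0,0,0,0,0,0]'
```

```text
clock: 34.25
tool_pos: [0.3977, 0.1945, 0.0702]
orientation: [-179.7, 0.4, 58.2]
force: [-36.1, 3.9, 26.9]
opening: 0.0299
gripper_force: 30.0
clock: 34.5
tool_pos: [0.3981, 0.1951, 0.0689]
orientation: [-179.7, 0.3, 58.2]
force: [-38.2, 4.6, 35.3]
opening: 0.0297
gripper_force: 30.0
```

```bash
python3 -m crank '[0,0,0,0,0,0,0.5, 0,0,0,0,0,0,0.8, 0,0,0,0,0,0,0.8]'
python3 -m crank '[0,0,0,0,0,-30,0.8, 0,0,0,0,0,-50,0.8, 0,0,0,0,0,-50,0.8, 0,0,0,0,0,-50,0.8]'
python3 -m crank '[0,0,0,-50,0,0,0.8, 0,0,0,0,0,0,0.8]'
python3 - <<'E'
from h import *
c,im=snap("wrist","w7"); c2,im2=snap("scene","s2")
for n,cc in(("wrist",c),("scene",c2)):
  for d in spotter.place_of(n,"lid_handle"): print(n,d['p'],d['location'],p2w(cc,d['location'],.09))
cv2.imwrite("pics/c7.png",cv2.resize(im2[110:260,110:440],(800,364),interpolation=cv2.INTER_CUBIC))
E
```

```text
clock: 34.88
tool_pos: [0.4038, 0.1971, 0.0685]
orientation: [180.0, -0.1, 58.3]
force: [-0.2, 0.2, -0.1]
opening: 0.0538
gripper_force: 0.0
clock: 35.38
tool_pos: [0.4033, 0.1964, 0.25]
orientation: [180.0, -0.0, 58.3]
force: [-0.6, 1.9, -0.8]
opening: 0.0698
gripper_force: 0.0
clock: 35.62
tool_pos: [0.3759, 0.1524, 0.2489]
orientation: [-180.0, -0.1, 58.2]
force: [0.4, 0.3, 0.1]
opening: 0.0697
gripper_force: 0.0
wrist 0.7 [250.2, 136.3] [[0.401 0.198 0.09 ]]
wrist 0.67 [493.2, 167.1] [[0.632 0.014 0.09 ]]
scene 0.96 [332.8, 182.2] [[0.402 0.204 0.09 ]]
scene 0.32 [222.5, 238.7] [[ 0.689 -0.105  0.09 ]]
```

View pics/c7.png

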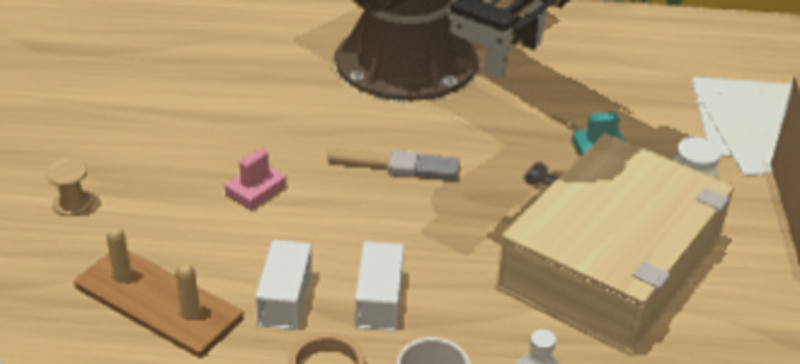

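```bash
python3 - <<'E'
from h import *
rows([([.45,-.08,.30],down(0),'pots')],step=55)
E
```

```text
pots 6 rows
   [ 0.    -0.     0.169] [-26.9  30.9  -8.7]
   [ 0.    -0.     0.169] [-21.3  34.9  -8.7]
   [ 0.    -0.     0.169] [-15.1  38.   -8.7]
   [ 0.    -0.     0.169] [-8.4 40.  -8.7]
   [ 0.    -0.     0.169] [-1.6 40.9 -8.7]
   [ 0.    -0.     0.169] [ 5.4 40.5 -8.7]
```

```bash
python3 -m crank '[0,0,0.169,-27,31,-9,1, 0,0,0.169,-21,35,-9,1, 0,0,0.169,-15,38,-9,1, 0,0,0.169,-8,40,-9,1, 0,0,0.169,-2,41,-9,1]'
python3 -m crank '[0,0,0.169,5,40,-6,1, 0,0,0,0,0,0,1, 0,0,0,0,0,0,1]'
python3 - <<'E'
from h import *
o=get_obs(); print(o['tool_pos'],o['joint_pos'])
c,im=snap("wrist","w8")
K,D,T=c; print(T[:3,3])
m=(im.min(2)>200).astype(np.uint8); m[205:]=0
for k in cv2.findContours(m,0,2)[0]:
    if cv2.contourArea(k)>300:
        w=p2w(c,k.reshape(-1,2),.05)[:,:2]*1e3; print(cv2.minAreaRect(w.astype(np.float32)))
for t,z in(("pot0_mouth",.025),("peg0",.015)):
    for d in spotter.place_of("wrist",t): print(t,d['p'],d['location'],p2w(c,d['location'],z))
E
python3 -m crank '[0,-0.18,0,0,0,0,1, 0,-0.18,0,0,0,0,1, 0,0,0,0,0,0,1]'
python3 -c "
from plant import get_obs as g
print(g()['joint_pos'])"
```

```text
clock: 36.45
tool_pos: [0.4389, -0.0422, 0.2929]
orientation: [180.0, 0.1, 9.6]
force: [0.8, 0.7, 0.3]
opening: 0.0873
gripper_force: 0.0
clock: 36.83
tool_pos: [0.45, -0.0795, 0.2983]
orientation: [180.0, 0.1, 0.2]
force: [0.8, 0.2, -0.8]
opening: 0.0875
gripper_force: 0.0
[ 0.45  -0.08   0.298] [ 14.782  -3.007 -18.416  -0.012 -74.68   75.437]
[ 0.517 -0.079  0.455]
((564.85986328125, 5.072898864746094), (50.7545051574707, 104.87970733642578), 89.91622924804688)
((574.4176635742188, -112.9793930053711), (50.84973907470703, 105.40483093261719), 88.0318603515625)
pot0_mouth 0.8 [196.2, 50.1] [[0.621 0.004 0.025]]
peg0 0.83 [346.3, 45.2] [[ 0.631 -0.218  0.015]]
peg0 0.61 [408.8, 84.6] [[ 0.576 -0.321  0.015]]
clock: 37.35
tool_pos: [0.4512, -0.0785, 0.2948]
orientation: [179.9, 21.3, 0.2]
force: [-0.1, -0.0, -1.0]
opening: 0.0877
gripper_force: 0.0
[ 11.30791007  11.50901523  -4.59150752  -3.95000921 -94.8243112
  79.34708505]
```

View pics/w8.png

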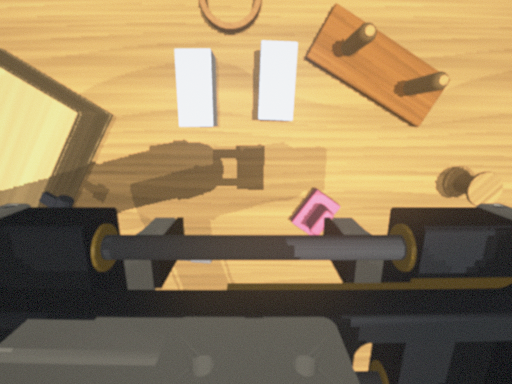

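```bash
cat > fk.py <<'E'
import numpy as np
from scipy.spatial.transform import Rotation as Ro
from scipy.optimize import least_squares
C=np.array([[0,0,1],[-1,0,0],[0,-1,0.]]) # columns: tool axes in local frame
LO=np.array([-176.03,-82.01,-58.28,-173.87,-174.79,-173.66]);HI=np.array([176.03,121.73,71.71,95.51,-.11,173.66])
def E(s,a): return Ro.from_euler(s,a,degrees=True)
def fk(q,k,s4=1):
    L1,L2,h0,Lt,d1,d2,e=k
    B=E('z',q[0]); F=B*E('y',q[1]-q[2]); W=F*E('x',s4*q[3])*E('y',-q[4]); 
    p=B.apply([0,d1,h0])+(B*E('y',q[1])).apply([0,0,L1])+F.apply([L2,0,e])+W.apply([Lt,d2,0])
    return p,W*E('x',-q[5])*Ro.from_matrix(C)
S=[([92.195,20.546,.682,0,-70.136,-16.507],[.1668,.6536,.2256],[180,0,-14.32]),
([52.04,-4.033,-28.784,0,-65.213,-84.116],[.3843,.1808,.2268],[180,0,-122.1]),
([25.487,-11.586,-25.368,0,-76.2,64.421],[.38,-.0314,.2997],[180,0,-.1]),
([14.782,-3.007,-18.416,0,-74.68,75.437],[.45,-.0795,.2983],[180,.1,.2]),
([11.308,11.509,-4.5915,-3.95,-94.824,79.347],[.4512,-.0785,.2948],[179.9,21.3,.2])]
def fit(s4=1):
    f=lambda k:np.concatenate([fk(q,k,s4)[0]-p for q,p,_ in S])
    r=least_squares(f,[.6,.45,.25,.41,-.1,-.09,0]); return r.x,np.abs(r.fun).max()
def ik(p,R,q0,k,s4=1):
    f=lambda q:np.r_[(fk(q,k,s4)[0]-p)*10,(R.inv()*fk(q,k,s4)[1]).as_rotvec()*3]
    r=least_squares(f,np.clip(q0,LO+.1,HI-.1),bounds=(LO,HI)); return r.x,np.abs(r.fun).max()
E
python3 - <<'E'
from fk import *
for s4 in(1,-1):
    k,e=fit(s4); print(s4,np.round(k,3),e)
    print(fk(S[4][0],k,s4)[1].as_euler('xyz',degrees=True),fk(S[0][0],k,s4)[1].as_euler('xyz',degrees=True))
E
```

```text
1 [ 0.59   0.454  0.151  0.343 -0.347  0.166  0.023] 0.03793741731502122
[171.99544122  19.78908455  -0.3486469 ] [180.      0.    -14.312]
-1 [ 0.601  0.464  0.199  0.378 -0.004 -0.188 -0.   ] 0.0007564725010368034
[179.94208506  21.28628962   0.24932385] [180.      0.    -14.312]
```

```bash
cat > plan.py <<'E'
from fk import *
k,_=fit(-1); q0=np.array(S[3][0])
def ikb(p,R,seeds):
    best=None
    for s in seeds:
        q,e=ik(np.array(p),R,s,k,-1)
        if best is None or e<best[1]: best=(q,e)
        if e<2e-3: break
    return best
def tcp(G,R): return np.array(G)+.019*R.apply([0,0,1])
E
python3 - <<'E'
from plan import *
d=.025
pots={'L':(.565,.005,0),'R':(.574,-.113,-2)}; pegs={'pL':(.631,-.218),'pR':(.576,-.321)}
for n,(x,y,w) in pots.items():
    for t in (0,20,30,40,50,60):
        R=Ro.from_euler('xyz',[180,-t,w],degrees=True); c=np.cos(np.radians(w));s=np.sin(np.radians(w))
        q,e=ikb(tcp([x-(.0525-d)*c,y-(.0525-d)*s,.027],R),R,[q0])
        print(n,t,round(e,3),np.round(q))
for n,(x,y) in pegs.items():
    for t in (0,20,30,40,50):
        out=[]
        for psi in range(-180,180,30):
            R=Ro.from_euler('z',psi,degrees=True)*Ro.from_euler('y',90,degrees=True)*Ro.from_euler('xyz',[180,-t,0],degrees=True)
            q,e=ikb(tcp([x,y,.015+.105-d],R),R,[q0,q0+[0,20,20,-90,0,0],q0+[0,20,20,90,0,0],q0+[0,20,20,-90,0,-120],q0+[0,20,20,60,0,-120]])
            if e<3e-3: out.append((psi,np.round(q).astype(int).tolist()))
        print(n,t,out)
E
```

```text
L 0 0.0 [ 21.  22. -31.   0. -37.  69.]
L 20 0.215 [ 18.  15. -56.  41.  -4.  32.]
L 30 0.388 [  2.  17. -35. -86.  -0. 174.]
L 40 0.078 [  2.  15. -35. -86.  -0. 174.]
L 50 0.415 [  2.  13. -35. -86.  -0. 174.]
L 60 0.815 [  2.  10. -35. -86.  -0. 174.]
R 0 0.0 [  9.  23. -29.  -0. -38.  79.]
R 20 0.097 [  8.  17. -51.  22.  -3.  59.]
R 30 0.204 [  5.  18. -41. -28.  -0. 111.]
R 40 0.019 [-10.  16. -33. -77.  -5. 174.]
R 50 0.422 [-10.  14. -33. -78.  -5. 174.]
R 60 0.825 [ -9.  12. -33. -79.  -4. 174.]
pL 0 [(-180, [-56, 53, -36, -124, -89, 89]), (-150, [-53, 49, -13, -96, -87, 62]), (-120, [-46, 54, 10, -79, -102, 45]), (-90, [-38, 63, 33, -69, -122, 35]), (-60, [-28, 71, 54, -65, -144, 30]), (-30, [-16, 78, 67, -53, -163, 38]), (0, [-2, 78, 48, 3, -150, 93]), (30, [8, 71, 20, 27, -126, 107]), (60, [16, 61, -10, 46, -104, 104]), (90, [18, 53, -39, 72, -90, 89]), (150, [-41, 62, -57, -168, -119, 96])]
pL 20 [(-180, [-51, 32, -34, -120, -56, 68]), (-150, [-47, 35, -13, -86, -67, 45]), (-120, [-41, 44, 7, -67, -87, 38]), (-90, [-34, 53, 28, -56, -109, 38]), (-60, [-24, 62, 46, -45, -
[... 2655 characters left out ...]
8, -8, -62, -57, 21]), (-120, [-42, 37, 8, -50, -80, 30]), (-90, [-36, 46, 23, -39, -99, 41]), (-60, [-27, 53, 34, -27, -113, 56]), (-30, [-18, 56, 34, -10, -117, 77]), (0, [-9, 54, 22, 7, -107, 98]), (30, [0, 47, 1, 23, -90, 111]), (60, [5, 38, -23, 42, -69, 115]), (90, [-1, 28, -48, 79, -51, 109]), (150, [-43, 17, -31, -123, -12, 43])]
pR 50 [(-180, [-28, 18, -21, -51, -23, -20]), (-150, [-37, 25, -8, -50, -51, 7]), (-120, [-37, 33, 5, -42, -73, 24]), (-90, [-32, 41, 18, -33, -90, 39]), (-60, [-25, 47, 26, -22, -102, 57]), (-30, [-17, 50, 25, -9, -105, 78]), (0, [-9, 48, 15, 6, -97, 98]), (30, [-2, 42, -2, 20, -82, 113]), (60, [3, 34, -23, 37, -63, 121]), (90, [-2, 25, -45, 69, -43, 120])]
```

```bash
cat > search.py <<'E'
from plan import *
obs=[(.366,-.186,.042,.064),(.631,-.218,.012,.092),(.576,-.321,.012,.092),(.739,.077,.045,.09),(.745,.185,.03,.14),(.416,-.439,.03,.06),(.693,-.044,.046,.024),(.308,.425,.05,.06)]
P=[]
for x,y,r,h in obs:
    for a in np.linspace(0,6.28,12):
        for z in np.linspace(0,h,5): P.append((x+r*np.cos(a),y+r*np.sin(a),z))
b=np.radians(58);ex=np.array([np.cos(b),np.sin(b)]);ey=np.array([-ex[1],ex[0]])
for u in np.linspace(-.0975,.0975,8):
    for v in np.linspace(-.135,.135,10):
        for z in (.03,.06,.093): P.append((*(np.array([.468,.305])+u*ex+v*ey),z))
for x in np.linspace(.75,.85,4):
    for y in np.linspace(-.55,-.28,6): P+= [(x,y,.05),(x,y,.12)]
for x in np.linspace(.48,.75,6):
    for y in np.linspace(-.75,-.53,5): P+=[(x,y,.07)]
P=np.array(P)
def potpts(x,y): return np.array([(x+i,y+j,z) for i in np.linspace(-.055,.055,6) for j in np.linspace(-.026,.026,4) for z in (.02,.05)])
def clear(TCPp,R,q,extra):
    pts=np.vstack([P,extra]); l=R.inv().apply(pts-(TCPp-.019*R.apply([0,0,1])))*1e3  # rel. grasp point
    inb=(l[:,2]<-42)&(l[:,2]>-230)&(abs(l[:,1])<102)&(abs(l[:,0])<44)
    fing=(l[:,2]<22)&(l[:,2]>-50)&(abs(l[:,1])<60)&(abs(l[:,0])<13)
    p5=TCPp-k[3]*R.apply([0,0,1]); B=E('z',q[0]); w=B.apply([0,0,k[2]])+(B*E('y',q[1])).apply([0,0,k[0]])+(B*E('y',q[1]-q[2])).apply([k[1],0,0])
    el=B.apply([0,0,k[2]])+(B*E('y',q[1])).apply([0,0,k[0]])
    m=9
    for a,c in((TCPp-.2*R.apply([0,0,1]),p5),(p5,w),(w,el)):
        for s in np.linspace(0,1,6): 
            pt=a+s*(c-a); m=min(m,np.linalg.norm(pts-pt,axis=1).min(),pt[2])
    return not inb.any() and not fing.any(), m, p5,w
E
python3 - <<'E'
from search import *
for t in(8,12,15):
    for n,(x,y,w) in {'L':(.565,.005,0),'R':(.574,-.113,-2)}.items():
        R=Ro.from_euler('xyz',[180,-t,w],degrees=True); q,e=ikb(tcp([x-.035,y,.03],R),R,[q0]); print(t,n,round(e,4),np.round(q))
d=.0175
seeds=[q0,q0+[0,20,20,-90,0,0],q0+[0,20,20,60,0,0],q0+[-20,20,0,-90,0,-60]]
for t in (0,10):
  res=[]
  for sx in (.45,.5,.55,.6):
    for sy in (-.2,-.15,-.1,-.05,0,.05):
      for psi in range(-180,180,30):
        R=Ro.from_euler('z',psi,degrees=True)*Ro.from_euler('y',90,degrees=True)*Ro.from_euler('xyz',[180,-t,0],degrees=True)
        T=tcp([sx,sy,.105-d],R)
        ok,_,_,_=clear(T,R,q0,potpts(.565,.005))
        if not ok: continue
        q,e=ikb(T,R,seeds)
        if e>3e-3: continue
        ok,m,p5,wr=clear(T,R,q,potpts(.565,.005))
        if m>.06: res.append((round(m,3),sx,sy,psi,np.round(q).astype(int).tolist(),np.round(wr,2)))
  res.sort(key=lambda r:-r[0]); print(t,len(res))
  for r in res[:14]: print(r)
E
```

```text
8 L 0.0 [ 24.  18. -42.   8. -23.  59.]
8 R 0.0 [ 10.  19. -37.   4. -26.  75.]
12 L 0.0 [ 24.  16. -49.  20. -14.  47.]
12 R 0.0 [ 10.  18. -42.   8. -18.  71.]
15 L 0.037 [ 17.  15. -58.  49.  -5.  24.]
15 R 0.0 [ 10.  17. -48.  16. -11.  63.]
0 2
(np.float64(0.086), 0.6, -0.1, 0, [5, 73, 40, -10, -146, 82], array([0.96, 0.09, 0.11]))
(np.float64(0.081), 0.6, -0.05, -30, [-6, 70, 45, -47, -146, 48], array([ 0.98, -0.1 ,  0.21]))
10 39
(np.float64(0.11), 0.6, -0.1, 0, [5, 69, 37, -8, -138, 83], array([0.95, 0.09, 0.17]))
(np.float64(0.106), 0.5, 0.05, -150, [-45, 49, -47, -106, -82, 96], array([ 0.29, -0.29,  0.13]))
(np.float64(0.101), 0.45, 0.05, -150, [-51, 54, -51, -101, -83, 105], array([ 0.23, -0.28,  0.1 ]))
(np.float64(0.1), 0.6, 0, -120, [-33, 43, -12, -82, -83, 55], array([ 0.57, -0.36,  0.26]))
(np.float64(0.097), 0.55, -0.1, 0, [6, 64, 26, -8, -131, 84], array([0.9 , 0.09, 0.17]))
(np.float64(0.097), 0.6, -0.05, -180, [-43, 55, -55, -137, -95, 104], array([ 0.24, -0.23,  0.11]))
(np.float64(0.096), 0.45, 0, -30, [-1, 55, 12, -33, -121, 66], array([ 0.83, -0.02,  0.23]))
(np.float64(0.096), 0.5, -0.1, 0, [6, 61, 16, -7, -125, 85], array([0.85, 0.09, 0.17]))
(np.float64(0.096), 0.5, 0, -30, [-1, 58, 20, -35, -125, 62], array([ 0.88, -0.02,  0.24]))
(np.float64(0.095), 0.45, 0, -150, [-55, 48, -46, -96, -80, 95], array([ 0.24, -0.34,  0.14]))
(np.float64(0.095), 0.55, 0, -30, [-2, 61, 29, -38, -130, 58], array([ 0.92, -0.03,  0.25]))
(np.float64(0.095), 0.55, 0.05, -150, [-40, 46, -42, -110, -79, 88], array([ 0.34, -0.29,  0.16]))
(np.float64(0.093), 0.55, -0.1, -120, [-42, 44, -9, -75, -89, 54], array([ 0.52, -0.46,  0.26]))
(np.float64(0.091), 0.6, 0.05, -150, [-36, 44, -38, -113, -77, 82], array([ 0.39, -0.28,  0.18]))
```

```bash
python3 - <<'E'
from h import *
R=Ro.from_euler('xyz',[180,-10,-2],degrees=True)
G=np.array([.5745-.035,-.1125+.0012,.030]); T=G+.019*R.apply([0,0,1]); print(T)
rows([(T-.11*R.apply([0,0,1]),R,'pre'),(T,R,'grasp')],step=50)
E
```

```text
[ 0.543 -0.111  0.011]
pre 4 rows
   [0.001 0.136 0.01 ] [32.8  8.1 34.2]
   [0.001 0.136 0.01 ] [27.9  7.9 38.4]
   [0.001 0.136 0.01 ] [22.5  7.7 41.8]
   [0.001 0.136 0.01 ] [16.7  7.5 44.5]
grasp 3 rows
  each [0. 0. 0.] [ 0.  -0.  36.7]
```

```bash
python3 -m crank '[0,0.136,0.01,33,8,34,1, 0,0.136,0.01,28,8,38,1, 0,0.136,0.01,22,8,42,1, 0,0.136,0.01,17,7.5,44,1, 0,0,0,0,0,0,1]'
python3 - <<'E'
from h import *
R=Ro.from_euler('xyz',[180,-10,-2],degrees=True)
snap("top"); c=cam("top"); im=eyes.snapshot("top")
m=(im.min(2)>190).astype(np.uint8); m[:,:200]=0; m[:140]=0;m[200:]=0; m[:,300:]=0
for k in cv2.findContours(m,0,2)[0]:
    if cv2.contourArea(k)>150: print(cv2.minAreaRect((p2w(c,k.reshape(-1,2),.05)[:,:2]*1e3).astype(np.float32)))
G=np.array([.5745-.035,-.1125+.0012,.030]); T=G+.019*R.apply([0,0,1])
rows([(T,R,'grasp')],step=50)
E
```

```text
clock: 37.98
tool_pos: [0.5193, -0.1125, 0.1245]
orientation: [179.7, -10.0, -2.0]
force: [0.2, 0.2, 0.3]
opening: 0.0876
gripper_force: 0.0
((591.7427978515625, 5.618904113769531), (45.08799743652344, 49.19174575805664), 89.51774597167969)
grasp 3 rows
  each [ 0.002 -0.001  0.001] [-1.  -0.6 39.7]
```

```bash
python3 -m crank '[0,0,0,-1,-0.5,45,1, 0,0,0,-1,-0.5,45,1, 0,0,0,0,0,27,1, 0,0,0,0,0,0,0.4, 0,0,0,0,0,0,0]'
python3 -m crank '[0,0,0,0,0,0,0, 0,0,0,0,0,0,0, 0,0,0,0,0,0,0]'
python3 - <<'E'
from plan import *
from h import rows,pose
# target: standing pose at S, d from actual grasp
R0=Ro.from_euler('xyz',[180,-10,-2],degrees=True)
p,R=pose(); print(R.as_euler('xyz',degrees=True)); d=.0175
Rf=Ro.from_euler('z',-28,degrees=True)*Ro.from_euler('y',90,degrees=True)*Ro.from_euler('z',2,degrees=True)*R0
S_=np.array([.45,0,.105-d+.003]); T=tcp(S_,Rf)
up=p+[0,0,.16]
A=tcp([.45,0,.25],Rf)
rows([(up,R0,'lift'),(A,Rf,'turn'),(T,Rf,'dn')],step=45,ang=8)
q=q0
from scipy.spatial.transform import Slerp
sl=Slerp([0,1],Ro.concatenate([R0,Rf]))
for s in np.linspace(0,1,6):
    q,e=ik(up+s*(A-up),sl(s),q,k,-1); print(round(e,4),np.round(q))
q,e=ik(T,Rf,q,k,-1); print(e,np.round(q))
E
```

```text
clock: 38.7
tool_pos: [0.5451, -0.1121, 0.0133]
orientation: [179.8, -10.4, -2.0]
force: [-0.1, 0.0, 0.6]
opening: 0.0729
gripper_force: 0.0
clock: 39.08
tool_pos: [0.5436, -0.1124, 0.0124]
orientation: [179.8, -10.4, -2.0]
force: [-3.7, 0.4, 7.8]
opening: 0.0499
gripper_force: 30.0
[179.788 -10.41   -2.013]
lift 4 rows
  each [ 0.001 -0.002 -0.   ] [  7.2   0.1 -39.3]
turn 12 rows
   [ 0.024 -0.128  0.034] [-8.3 -9.8 -7.8]
   [ 0.024 -0.128  0.034] [-9.5 -9.6 -6.4]
   [ 0.024 -0.128  0.034] [-10.6  -9.4  -4.8]
   [ 0.024 -0.128  0.034] [-11.4  -9.1  -3.2]
   [ 0.024 -0.128  0.034] [-12.   -8.8  -1.5]
   [ 0.024 -0.128  0.034] [-12.4  -8.4   0.3]
   [ 0.024 -0.128  0.034] [-12.5  -7.9   2.1]
   [ 0.024 -0.128  0.034] [-12.4  -7.4   3.9]
   [ 0.024 -0.128  0.034] [-12.1  -6.9   5.6]
   [ 0.024 -0.128  0.034] [-11.4  -6.3   7.3]
   [ 0.024 -0.128  0.034] [-10.6  -5.8   8.9]
   [ 0.024 -0.128  0.034] [-9.6 -5.2 10.3]
dn 4 rows
  each [0. 0. 0.] [39.3 -0.   6.9]
0.0 [ 10.   6. -28.   3. -46.  76.]
0.0 [  8.  14. -13.  -5. -70.  78.]
0.0 [  5.  22.  -0. -12. -91.  76.]
0.0 [   3.   30.    8.  -19. -108.   72.]
0.0 [   1.   38.   14.  -28. -122.   65.]
0.0 [  -1.   43.   15.  -38. -133.   57.]
1.6653345369377348e-15 [  -0.   55.   12.  -32. -121.   67.]
```

```bash
python3 -m crank '[0,0,0,4,0,-20,0, 0,0,0,8,0,-45,0, 0,0,0,9,0,-47,0, 0,0,0,8,0,-45,0]'
python3 -m crank '[0.024,-0.128,0.034,-8,-10,-8,0, 0.024,-0.128,0.034,-9.5,-9.5,-6.5,0, 0.024,-0.128,0.034,-10.5,-9.5,-5,0, 0.024,-0.128,0.034,-11.5,-9,-3,0, 0.024,-0.128,0.034,-12,-9,-1.5,0]'
python3 -m crank '[0.024,-0.128,0.034,-12.5,-8.5,0,0, 0.024,-0.128,0.034,-12.5,-8,2,0, 0.024,-0.128,0.034,-12.5,-7.5,4,0, 0.024,-0.128,0.034,-12,-7,5.5,0, 0.024,-0.128,0.034,-11.5,-6.5,7,0]'
python3 -m crank '[0.024,-0.128,0.034,-10.5,-6,9,0, 0.024,-0.128,0.034,-9.5,-5,10,0, 0,0,0,0,0,0,0]'
cat >> h.py <<'E'
def stand(S,psi_total,w,d,zoff=.003):
    R0=Ro.from_euler('xyz',[180,-10,w],degrees=True)
    Rf=Ro.from_euler('z',psi_total,degrees=True)*Ro.from_euler('y',90,degrees=True)*Ro.from_euler('z',-w,degrees=True)*R0
    return np.array([*S,.105-d+zoff])+.019*Rf.apply([0,0,1]),Rf
E
python3 - <<'E'
from h import *
T,Rf=stand((.45,0),-28,-2,.0175)
print(Rf.as_euler('xyz',degrees=True)); rows([(T,Rf,'dn')],step=40)
print(get_obs()['opening'],get_obs()['joint_pos'])
snap("scene","s3")
E
```

```text
clock: 39.58
tool_pos: [0.543, -0.1119, 0.1728]
orientation: [179.8, -10.3, -2.0]
force: [1.6, 0.1, -1.0]
opening: 0.0501
gripper_force: 30.0
clock: 40.2
tool_pos: [0.4977, -0.0607, 0.2026]
orientation: [-174.2, 27.0, -9.9]
force: [0.1, -0.4, -1.6]
opening: 0.0499
gripper_force: 30.0
clock: 40.83
tool_pos: [0.4521, -0.0099, 0.2331]
orientation: [-173.2, 64.6, -17.9]
force: [0.3, 0.7, -0.5]
opening: 0.05
gripper_force: 30.0
clock: 41.2
tool_pos: [0.4335, 0.0099, 0.243]
orientation: [-179.9, 79.6, -27.9]
force: [-0.3, -0.1, 0.1]
opening: 0.0501
gripper_force: 30.0
[180.  80. -28.]
dn 4 rows
  each [ 0.    -0.002  0.   ] [38.3  0.2  6.9]
0.05007766171293153 [  -0.956   43.393   14.853  -37.71  -133.107   56.9  ]
```

View pics/s3.png

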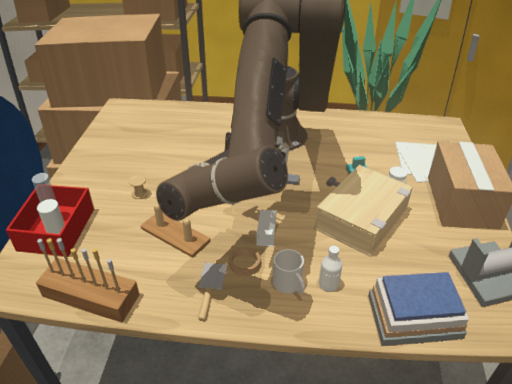

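```bash
python3 - <<'E'
from h import *
import search as s, fk
T,Rf=stand((.42,.03),-28,-2,.0175)
q,e=fk.ik(T,Rf,np.array(get_obs()['joint_pos']),s.k,-1); print(e,np.round(q)); ok,m,p5,w=s.clear(T,Rf,q,s.potpts(.565,.005)); print(ok,m,p5,w,p5+(p5-w)/.188*.07)
rows([(T,Rf,'dn')],step=40)
c=cam("top"); print(p2w(c,np.array([[525,137],[525,95],[640,160],[660,105]])*.64,.05))
E
```

```text
3.1441238501628277e-10 [   2.   53.    7.  -34. -118.   67.]
True 0.07901958963459137 [ 0.732 -0.136  0.153] [0.801 0.027 0.225] [ 0.706 -0.196  0.126]
dn 5 rows
   [ 0.    -0.002  0.   ] [29.3 -2.3 13.8]
   [ 0.    -0.002  0.   ] [29.3 -2.3 13.7]
   [ 0.    -0.002  0.   ] [29.3 -2.3 13.7]
   [ 0.    -0.002  0.   ] [29.4 -2.3 13.6]
   [ 0.    -0.002  0.   ] [29.4 -2.3 13.5]
[[ 0.83  -0.312  0.05 ]
 [ 0.926 -0.317  0.05 ]
 [ 0.777 -0.556  0.05 ]
 [ 0.903 -0.612  0.05 ]]
```

```bash
python3 -m crank '[0,-0.002,0,38,0,7,0, 0,-0.002,0,38,0,7,0, 0,-0.002,0,38,0,7,0]'
python3 -m crank '[0,0,0,20,0,3,0, 0,0,0,14,0,3,0, 0,0,0,2,0,0,0, 0,0,0,0,0,0,0]'
python3 - <<'E'
from h import *
T,Rf=stand((.45,0),-28,-2,.0175)
rows([(T,Rf,'dn')],step=40)
E
```

```text
clock: 41.62
tool_pos: [0.4351, 0.0097, 0.1285]
orientation: [-178.7, 79.3, -26.5]
force: [-0.2, 0.1, -0.5]
opening: 0.0497
gripper_force: 30.0
clock: 42.12
tool_pos: [0.4352, 0.0097, 0.0931]
orientation: [-179.2, 79.6, -27.1]
force: [0.1, 0.2, -1.0]
opening: 0.0498
gripper_force: 30.0
dn 1 rows
  each [ 0.002 -0.008  0.003] [5.6 1.6 2.2]
```

```bash
python3 -m crank '[0.002,-0.008,0.003,5.5,1.5,2,0, 0,0,0,0,0,0,0]'
python3 -m crank '[0,0,0,2,0,0.4,0, 0,0,0,0,0,0,0]'
python3 -m crank '[0,0,0,2,0,0.4,0, 0,0,0,0,0,0,0]'
```

```text
clock: 42.38
tool_pos: [0.4329, 0.0089, 0.0865]
orientation: [179.7, 80.2, -28.4]
force: [-0.2, 0.8, 0.2]
opening: 0.05
gripper_force: 30.0
clock: 42.62
tool_pos: [0.4331, 0.009, 0.0845]
orientation: [179.7, 80.1, -28.3]
force: [-0.4, -0.5, -2.1]
opening: 0.0502
gripper_force: 30.0
clock: 42.88
tool_pos: [0.433, 0.009, 0.0833]
orientation: [179.9, 80.2, -28.1]
force: [0.2, 0.4, 4.8]
opening: 0.05
gripper_force: 30.0
```

```bash
python3 -m crank '[0,0,0,0,0,0,0.7, 0,0,0,0,0,0,0.8, 0,0,0,0,0,0,0.8, 0,0,0,0,0,-15,0.8, 0,0,0,0,0,-40,0.8]'
python3 -m crank '[0,0,0,0,0,-45,0.8, 0,0,0,-30,0,0,0.8, 0,0,0,-45,0,0,0.8, 0,0,0,-45,0,0,0.8]'
python3 - <<'E'
from plan import *
from h import *
im=eyes.snapshot("scene"); cv2.imwrite("pics/c9.png",cv2.resize(im[130:300,130:400],(800,504)))
p,R=pose(); print(p)
Rt=down(-28)  # tool down for re-grasp
mid=np.array([.45-.03,0,.24])
rows([(mid,Rt,'turn')],step=40,ang=9)
q=np.array(get_obs()['joint_pos']); print(np.round(q))
from scipy.spatial.transform import Slerp
sl=Slerp([0,1],Ro.concatenate([R,Rt]))
for s in np.linspace(0,1,5):
    q,e=ik(p+s*(mid-p),sl(s),q,k,-1); print(round(e,4),np.round(q))
E
```

```text
clock: 43.5
tool_pos: [0.4806, -0.016, 0.0922]
orientation: [179.5, 80.2, -28.5]
force: [0.6, -0.9, 0.2]
opening: 0.0702
gripper_force: 0.0
clock: 44.0
tool_pos: [0.5016, -0.0275, 0.2185]
orientation: [179.5, 80.2, -28.5]
force: [0.6, 0.9, 0.6]
opening: 0.0698
gripper_force: 0.0
[ 0.502 -0.028  0.224]
turn 9 rows
   [-0.     0.155  0.   ] [-3.4  1.5  9.1]
   [-0.     0.155  0.   ] [-4.8  1.5  8.4]
   [-0.     0.155  0.   ] [-6.   1.5  7.6]
   [-0.     0.155  0.   ] [-7.1  1.5  6.6]
   [-0.     0.155  0.   ] [-8.   1.5  5.4]
   [-0.     0.155  0.   ] [-8.8  1.5  4.1]
   [-0.     0.155  0.   ] [-9.3  1.5  2.7]
   [-0.     0.155  0.   ] [-9.6  1.5  1.3]
   [-0.     0.155  0.   ] [-9.7  1.5 -0.2]
[  -4.   50.   27.  -38. -139.   55.]
0.0 [  -3.   50.   27.  -38. -139.   55.]
0.0 [  -0.   38.   17.  -28. -122.   60.]
0.0 [   4.   25.    4.  -21. -104.   59.]
0.0 [ 13.  10. -10. -13. -85.  52.]
0.0 [ 27.  -5. -28.  -0. -67.  35.]
```

View pics/c9.png

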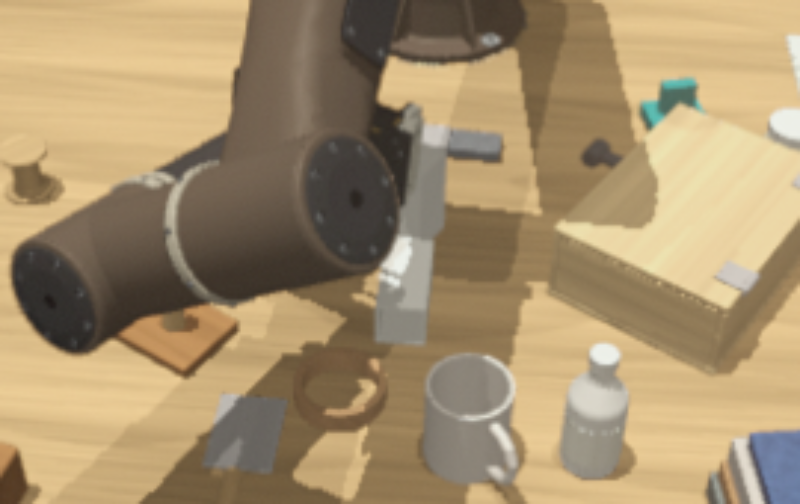

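```bash
python3 -m crank '[0,0.155,0,-3.5,1.5,9,0.8, 0,0.155,0,-5,1.5,8.5,0.8, 0,0.155,0,-6,1.5,7.5,0.8, 0,0.155,0,-7,1.5,6.5,0.8, 0,0.155,0,-8,1.5,5.5,0.8]'
python3 -m crank '[0,0.155,0,-9,1.5,4,0.9, 0,0.155,0,-9.5,1.5,2.5,0.9, 0,0.155,0,-9.5,1.5,1.5,0.9, 0,0.155,0,-9.5,1.5,0,0.9, 0,0,0,0,0,0,0.9]'
python3 - <<'E'
from h import *
c,im=snap("wrist","w10"); p,R=pose(); print(p,R.as_euler('xyz',degrees=True))
m=(im.min(2)>195).astype(np.uint8); m[203:]=0
for k in cv2.findContours(m,0,2)[0]:
    if cv2.contourArea(k)>300: print(k.reshape(-1,2).min(0),k.reshape(-1,2).max(0),*[cv2.minAreaRect((p2w(c,k.reshape(-1,2),z)[:,:2]*1e3).astype(np.float32)) for z in (.105,.05)])
for z in(.105,): print(w2p(c,[.45,0,z]))
E
```

```text
clock: 44.68
tool_pos: [0.4567, -0.012, 0.2273]
orientation: [-180.0, 35.4, -28.0]
force: [-0.4, 1.0, 1.2]
opening: 0.0701
gripper_force: 0.0
clock: 45.3
tool_pos: [0.4167, 0.0011, 0.2346]
orientation: [-179.9, 0.0, -27.8]
force: [0.2, 0.1, 0.2]
opening: 0.0789
gripper_force: 0.0
[0.418 0.001 0.235] [-179.936    0.118  -27.813]
[216 141] [263 178] ((449.2850646972656, 0.8348636627197266), (49.80099868774414, 39.62781524658203), 62.178104400634766) ((444.12786865234375, 6.7539520263671875), (59.37281799316406, 47.244319915771484), 62.17810821533203)
[151  16] [231 119] ((550.2378540039062, -0.5142917633056641), (88.41073608398438, 42.76614761352539), 0.11484700441360474) ((564.4838256835938, 5.1455230712890625), (105.40342712402344, 50.98586654663086), 0.11484736949205399)
[[240.016 158.85 ]]
```

View pics/w10.png

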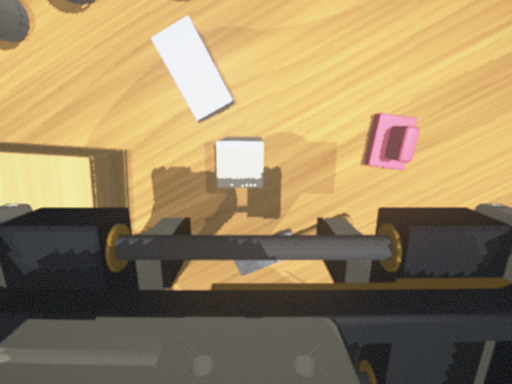

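```bash
python3 -m crank '[0,0,0,11,-7,40,0.95, 0,0,0,11.5,-7,40,0.95, 0,0,0,0,0,45,0.95, 0,0,0,0,0,40,0.95, 0,0,0,0,0,14,0.95]'
python3 -m crank '[0,0,0,0,0,0,0.5, 0,0,0,0,0,0,0, 0,0,0,0,0,0,0, 0,0,0,0,0,0,0]'
python3 -m crank '[0,0,0,0,0,-20,0, 0,0,0,0,0,-45,0, 0,0,0,0,0,-50,0, 0,0,0,0,0,-45,0]'
python3 - <<'E'
from h import *
p,R=pose()
rows([([.56,-.178,.235],down(-28),'toward peg')],step=50)
E
```

```text
clock: 45.98
tool_pos: [0.4453, 0.0018, 0.0523]
orientation: [179.7, 0.4, -28.1]
force: [0.9, -0.2, 0.0]
opening: 0.0837
gripper_force: 0.0
clock: 46.48
tool_pos: [0.4462, 0.003, 0.0558]
orientation: [-180.0, 0.2, -28.0]
force: [-0.2, -0.1, 1.4]
opening: 0.0498
gripper_force: 30.0
clock: 46.98
tool_pos: [0.4461, 0.0026, 0.2173]
orientation: [-180.0, 0.2, -28.0]
force: [1.4, 0.6, -1.7]
opening: 0.0501
gripper_force: 30.0
toward peg 5 rows
  each [-0.     0.001 -0.   ] [37.1 21.2 -3.6]
```

```bash
python3 -m crank '[0,0,0,37,21,-4,0, 0,0,0,37,21,-4,0, 0,0,0,37,21,-4,0, 0,0,0,37,21,-4,0, 0,0,0,37,21,-4,0]'
python3 -m crank '[0,0,0,0,0,0,0]'
python3 - <<'E'
from h import *
c,im=snap("wrist","w11")
for d in spotter.place_of("wrist","peg0"): print(d['p'],d['location'],p2w(c,d['location'],.015)*1e3)
print(w2p(c,[[.629,-.2185,.015],[.629,-.2185,.092],[.574,-.322,.015],[.574,-.322,.092]]))
cv2.imwrite("pics/c11.png",cv2.resize(im[60:205,170:470],(800,387)))
rows([([.629,-.2185,.235],down(-28),'to')],step=45)
E
```

```text
clock: 47.6
tool_pos: [0.5608, -0.1782, 0.235]
orientation: [180.0, 0.2, -28.0]
force: [1.3, -0.7, -1.0]
opening: 0.05
gripper_force: 30.0
clock: 47.72
tool_pos: [0.5612, -0.179, 0.2342]
orientation: [179.9, 0.2, -28.2]
force: [-0.8, 1.3, -1.6]
opening: 0.0501
gripper_force: 30.0
0.77 [257.4, 113.7] [[ 627.842 -221.1     15.   ]]
0.64 [344.2, 113.8] [[ 572.539 -324.457   15.   ]]
[[255.291 113.86 ]
 [255.934 111.69 ]
 [342.103 113.694]
 [365.175 111.551]]
to 2 rows
  each [ 0.     0.002 -0.001] [40.2  2.  -0.6]
```

View pics/c11.png

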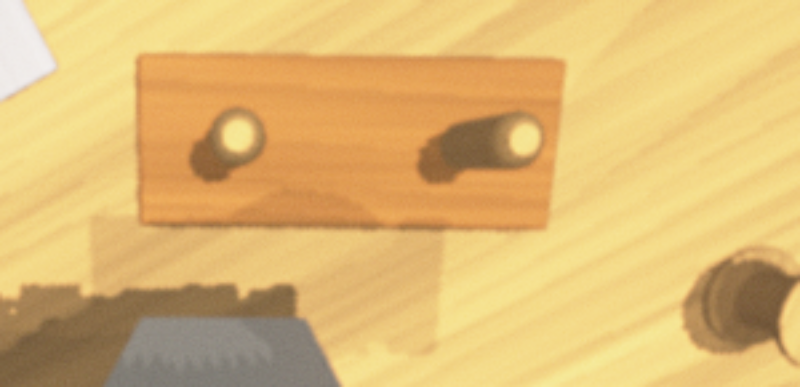

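```bash
python3 -m crank '[0,0,0,40,3.5,0,0, 0,0,0,40,3.5,0,0, 0,0,0,0,0,0,0, 0,0,0,0,0,40,0, 0,0,0,0,0,45,0]'
python3 -m crank '[0,0,0,0,0,40,0, 0,0,0,0,0,25,0, 0,0,0,0,0,7,0, 0,0,0,0,0,0,0]'
python3 -m crank '[0,0,0,0,0,3,0, 0,0,0,0,0,2,0, 0,0,0,0,0,0,0]'
```

```text
clock: 48.45
tool_pos: [0.6272, -0.2194, 0.1497]
orientation: [-180.0, 0.1, -28.0]
force: [0.3, 0.5, -1.2]
opening: 0.0497
gripper_force: 30.0
clock: 48.95
tool_pos: [0.6272, -0.22, 0.078]
orientation: [180.0, 0.2, -28.0]
force: [-0.2, -0.6, -0.7]
opening: 0.0497
gripper_force: 30.0
clock: 49.32
tool_pos: [0.6272, -0.2207, 0.0726]
orientation: [180.0, 0.2, -28.0]
force: [-0.6, 0.1, -0.3]
opening: 0.05
gripper_force: 30.0
```

```bash
python3 -m crank '[0,0,0,0,0,2,0, 0,0,0,0,0,0,0]'
python3 -m crank '[0,0,0,0,0,0,0.7, 0,0,0,0,0,0,0.9, 0,0,0,0,0,0,0.9, 0,0,0,0,0,0,0.9, 0,0,0,0,0,-25,0.9]'
python3 -m crank '[0,0,0,0,0,-50,1, 0,0,0,0,0,-55,1, 0,0,0,0,0,-40,1]'
python3 - <<'E'
from h import *
p,R=pose()
rows([([.45,-.03,.26],down(0),'toward L')],step=55)
E
```

```text
clock: 49.58
tool_pos: [0.6275, -0.2209, 0.0708]
orientation: [180.0, 0.2, -28.0]
force: [-1.3, -0.2, 3.6]
opening: 0.0499
gripper_force: 30.0
clock: 50.2
tool_pos: [0.6256, -0.2204, 0.0933]
orientation: [179.9, 0.4, -28.1]
force: [0.9, 0.0, -1.1]
opening: 0.079
gripper_force: 0.0
clock: 50.58
tool_pos: [0.6281, -0.221, 0.2431]
orientation: [180.0, 0.1, -28.0]
force: [0.1, 0.1, 0.2]
opening: 0.0876
gripper_force: 0.0
toward L 5 rows
   [-0.     0.    -0.098] [-49.4 -17.   -3.3]
   [-0.     0.    -0.098] [-47.5 -21.7  -3.3]
   [-0.     0.    -0.098] [-45.2 -26.3  -3.3]
   [-0.     0.    -0.098] [-42.4 -30.5  -3.4]
   [-0.     0.    -0.098] [-39.2 -34.5  -3.4]
```

```bash
python3 -m crank '[0,0,-0.098,-49,-17,-3,1, 0,0,-0.098,-47,-22,-3,1, 0,0,-0.098,-45,-26,-3,1, 0,0,-0.098,-42,-30,-3,1, 0,0,-0.098,-39,-34,-3,1]'
python3 -m crank '[0,0,0,0,0,0,1, 0,0,0,0,0,0,1]'
python3 - <<'E'
from h import *
c,im=snap("wrist","w12"); print(pose()[0])
m=(im.min(2)>195).astype(np.uint8); m[203:]=0
for k in cv2.findContours(m,0,2)[0]:
    if cv2.contourArea(k)>300: print(k.reshape(-1,2).min(0),k.reshape(-1,2).max(0),*[cv2.minAreaRect((p2w(c,k.reshape(-1,2),z)[:,:2]*1e3).astype(np.float32)) for z in (.12,.05)])
R=Ro.from_euler('xyz',[180,-10,0],degrees=True)
G=np.array([.5645-.035,.005,.030]); T=G+.019*R.apply([0,0,1])
rows([(T-.11*R.apply([0,0,1]),R,'pre'),(T,R,'grasp')],step=50)
E
```

```text
clock: 51.2
tool_pos: [0.4498, -0.0305, 0.2562]
orientation: [-179.9, 0.2, 0.2]
force: [0.3, 0.8, 0.3]
opening: 0.0875
gripper_force: 0.0
clock: 51.45
tool_pos: [0.4513, -0.0312, 0.2565]
orientation: [-179.9, 0.1, 0.1]
force: [-0.4, 0.0, -0.3]
opening: 0.0875
gripper_force: 0.0
[ 0.451 -0.032  0.256]
[204  40] [244 128] ((555.64501953125, -1.4452705383300781), (40.32381057739258, 85.3626708984375), 89.57740020751953) ((564.4707641601562, 5.694437026977539), (49.95847702026367, 105.75862884521484), 89.57740020751953)
[411   0] [480  48] ((625.0951538085938, -219.0401153564453), (50.068729400634766, 49.51388168334961), 61.88212203979492) ((650.5147705078125, -263.890869140625), (62.031822204589844, 61.3443717956543), 61.88212966918945)
pre 4 rows
   [-0.     0.044  0.   ] [15.7 -9.1 34.1]
   [-0.     0.044  0.   ] [14.1 -9.1 34.8]
   [-0.     0.044  0.   ] [12.6 -9.1 35.3]
   [-0.     0.044  0.   ] [11.  -9.1 35.9]
grasp 3 rows
  each [0. 0. 0.] [ 0.   0.  36.7]
```

```bash
python3 -m crank '[0,0.044,0,16,-9,34,1, 0,0.044,0,14,-9,35,1, 0,0.044,0,12.5,-9,35,1, 0,0.044,0,11,-9,36,1, 0,0,0,0,0,0,1]'
python3 -m crank '[0,0,0,0,0,40,1, 0,0,0,0,0,40,1, 0,0,0,0,0,30,1, 0,0,0,0,0,0,0.4, 0,0,0,0,0,0,0]'
python3 -m crank '[0,0,0,0,0,0,0, 0,0,0,0,0,0,0, 0,0,0,0,0,0,0]'
python3 - <<'E'
from h import *
R0=Ro.from_euler('xyz',[180,-10,0],degrees=True)
p,R=pose(); print(p,R.as_euler('xyz',degrees=True))
T,Rf=stand((.45,0),-28,0,.0175); up=p+[0,0,.16]; A=T+[0,0,.16]
rows([(up,R0,'lift'),(A,Rf,'turn'),(T,Rf,'dn')],step=45,ang=8.5)
E
```

```text
clock: 52.12
tool_pos: [0.5116, 0.0033, 0.1164]
orientation: [179.9, -9.5, -0.0]
force: [-0.4, -0.3, -0.1]
opening: 0.0877
gripper_force: 0.0
clock: 52.75
tool_pos: [0.5331, 0.0046, 0.0125]
orientation: [-179.9, -9.9, -0.0]
force: [0.7, 0.4, -0.3]
opening: 0.0731
gripper_force: 0.0
clock: 53.12
tool_pos: [0.5326, 0.0052, 0.0122]
orientation: [-179.9, -10.0, 0.1]
force: [-2.6, -0.2, 7.7]
opening: 0.0502
gripper_force: 30.0
[0.533 0.005 0.012] [-179.915   -9.98     0.05 ]
lift 4 rows
  each [-0.  0.  0.] [  6.9  -0.1 -39.4]
turn 11 rows
   [ 0.028 -0.14   0.04 ] [-7.7 -0.3 -8.3]
   [ 0.028 -0.14   0.04 ] [-8.8 -0.2 -7.1]
   [ 0.028 -0.14   0.04 ] [-9.7 -0.  -5.8]
   [ 0.028 -0.14   0.04 ] [-10.4   0.2  -4.4]
   [ 0.028 -0.14   0.04 ] [-10.9   0.6  -2.9]
   [ 0.028 -0.14   0.04 ] [-11.2   0.9  -1.4]
   [ 0.028 -0.14   0.04 ] [-11.2   1.4   0.1]
   [ 0.028 -0.14   0.04 ] [-11.    1.9   1.6]
   [ 0.028 -0.14   0.04 ] [-10.6   2.4   3.1]
   [ 0.028 -0.14   0.04 ] [-10.    2.9   4.4]
   [ 0.028 -0.14   0.04 ] [-9.1  3.4  5.7]
dn 4 rows
  each [0. 0. 0.] [39.4 -0.   6.9]
```

```bash
python3 -m crank '[0,0,0,4,0,-20,0, 0,0,0,8,0,-45,0, 0,0,0,8,0,-46,0, 0,0,0,8,0,-46,0]'
python3 - <<'E'
from h import *
import search as s, fk
pot=np.array([(.627+i,-.22+j,z) for i in(-.03,0,.03) for j in (-.03,0,.03) for z in (.04,.08,.12)])
for S in((.45,0),(.48,.02),(.5,.02),(.5,.04)):
  for ps in(-28,-15):
    T,Rf=stand(S,ps,0,.0175)
    q,e=fk.ik(T,Rf,np.array([0,55,12,-32,-121,66.]),s.k,-1); ok,m,p5,w=s.clear(T,Rf,q,pot)
    x=p5+(p5-w)/.188*.08; print(S,ps,round(e,4),ok,round(m,3),p5,w,'ext',x,np.linalg.norm(pot-x,axis=1).min())
T,Rf=stand((.48,.02),-28,0,.0175); A=T+[0,0,.16]
rows([(A,Rf,'turn'),(T,Rf,'dn')],step=45,ang=8.5)
E
```

```text
clock: 53.62
tool_pos: [0.5321, 0.0048, 0.1724]
orientation: [-179.9, -9.9, 0.0]
force: [-0.1, 0.8, -1.3]
opening: 0.0497
gripper_force: 30.0
(0.45, 0) -28 0.0 False 0.074 [ 0.762 -0.166  0.153] [ 0.831 -0.004  0.226] ext [ 0.732 -0.235  0.122] 0.07670870206749225
(0.45, 0) -15 0.0 True 0.102 [ 0.791 -0.091  0.153] [0.827 0.088 0.209] ext [ 0.776 -0.168  0.129] 0.12107899008650569
(0.48, 0.02) -28 0.0 True 0.099 [ 0.792 -0.146  0.153] [0.858 0.013 0.235] ext [ 0.764 -0.214  0.118] 0.10696903402724262
(0.48, 0.02) -15 0.0 False 0.089 [ 0.821 -0.071  0.153] [0.855 0.105 0.218] ext [ 0.807 -0.147  0.125] 0.15589099298079864
(0.5, 0.02) -28 0.0 True 0.099 [ 0.812 -0.146  0.153] [0.876 0.012 0.24 ] ext [ 0.784 -0.213  0.116] 0.12775599590425
(0.5, 0.02) -15 0.0 False 0.082 [ 0.841 -0.071  0.153] [0.874 0.104 0.221] ext [ 0.827 -0.146  0.124] 0.1756398947024984
(0.5, 0.04) -28 0.0 False 0.099 [ 0.812 -0.126  0.153] [0.875 0.031 0.243] ext [ 0.785 -0.192  0.115] 0.1281861723714028
(0.5, 0.04) -15 0.0 False 0.067 [ 0.841 -0.051  0.153] [0.873 0.123 0.225] ext [ 0.828 -0.126  0.122] 0.1823192508518564
turn 11 rows
   [ 0.028 -0.139  0.04 ] [-5.  -2.2 -7.8]
   [ 0.028 -0.139  0.04 ] [-6.1 -2.2 -6.9]
   [ 0.028 -0.139  0.04 ] [-7.1 -2.1 -6. ]
   [ 0.028 -0.139  0.04 ] [-7.9 -1.9 -4.8]
   [ 0.028 -0.139  0.04 ] [-8.6 -1.7 -3.6]
   [ 0.028 -0.139  0.04 ] [-9.1 -1.5 -2.4]
   [ 0.028 -0.139  0.04 ] [-9.4 -1.1 -1. ]
   [ 0.028 -0.139  0.04 ] [-9.5 -0.8  0.3]
   [ 0.028 -0.139  0.04 ] [-9.3 -0.4  1.6]
   [ 0.028 -0.139  0.04 ] [-9.   0.1  2.9]
   [ 0.028 -0.139  0.04 ] [-8.5  0.5  4.1]
dn 4 rows
  each [0. 0. 0.] [39.4 -0.   6.9]
```

```bash
python3 -m crank '[0.028,-0.139,0.04,-5,-2,-8,0, 0.028,-0.139,0.04,-6,-2,-7,0, 0.028,-0.139,0.04,-7,-2,-6,0, 0.028,-0.139,0.04,-8,-2,-5,0, 0.028,-0.139,0.04,-8.5,-1.5,-3.5,0]'
python3 -m crank '[0.028,-0.139,0.04,-9,-1.5,-2.5,0, 0.028,-0.139,0.04,-9.5,-1,-1,0, 0.028,-0.139,0.04,-9.5,-1,0.5,0, 0.028,-0.139,0.04,-9.5,-0.5,1.5,0, 0.028,-0.139,0.04,-9,0,3,0]'
python3 -m crank '[0.028,-0.139,0.04,-8.5,0.5,4,0, 0,0,0,0,0,0,0, 0,0,0,0,0,0,0]'
python3 - <<'E'
from h import *
T,Rf=stand((.48,.02),-28,0,.0175)
rows([(T,Rf,'dn')],step=45)
E
```

```text
clock: 54.25
tool_pos: [0.5016, 0.0154, 0.2057]
orientation: [-173.2, 30.8, -9.0]
force: [0.8, 0.3, -1.6]
opening: 0.0502
gripper_force: 30.0
clock: 54.88
tool_pos: [0.4702, 0.0264, 0.2391]
orientation: [-173.9, 71.8, -19.8]
force: [-0.3, 0.3, -1.8]
opening: 0.0501
gripper_force: 30.0
clock: 55.25
tool_pos: [0.4643, 0.0284, 0.2458]
orientation: [-179.1, 79.4, -26.8]
force: [0.3, -0.4, -0.0]
opening: 0.0501
gripper_force: 30.0
dn 4 rows
   [ 0.001 -0.002  0.001] [38.9  0.1  7.5]
   [ 0.001 -0.002  0.001] [38.9  0.1  7.4]
   [ 0.001 -0.002  0.001] [39.   0.1  7.3]
   [ 0.001 -0.002  0.001] [39.   0.   7.2]
```

```bash
python3 -m crank '[0.001,-0.002,0.001,39,0,7,0, 0.001,-0.002,0.001,39,0,7,0, 0.001,-0.002,0.001,39,0,7,0, 0.001,-0.002,0.001,20,0,4,0, 0,0,0,14,0,2,0]'
python3 -m crank '[0,0,0,0,0,0,0]'
python3 - <<'E'
from h import *
T,Rf=stand((.48,.02),-28,0,.0175,0)
rows([(T,Rf,'dn')],step=45)
E
```

```text
clock: 55.88
tool_pos: [0.4644, 0.0287, 0.0924]
orientation: [179.8, 80.0, -28.1]
force: [0.5, 0.5, -0.7]
opening: 0.05
gripper_force: 30.0
clock: 56.0
tool_pos: [0.4642, 0.0285, 0.0925]
orientation: [179.6, 80.1, -28.4]
force: [-0.1, -0.3, -1.2]
opening: 0.05
gripper_force: 30.0
dn 1 rows
  each [ 0.001  0.002 -0.001] [8.  0.1 2.1]
```

```bash
python3 -m crank '[0,0,0,5,0,1,0, 0,0,0,2,0,0.4,0, 0,0,0,0,0,0,0]'
python3 -m crank '[0,0,0,1.5,0,0.3,0, 0,0,0,0,0,0,0]'
python3 -m crank '[0,0,0,1,0,0.2,0, 0,0,0,0,0,0,0]'
```

```text
clock: 56.38
tool_pos: [0.4639, 0.0285, 0.0855]
orientation: [179.6, 80.1, -28.4]
force: [0.2, 0.1, -0.9]
opening: 0.0498
gripper_force: 30.0
clock: 56.62
tool_pos: [0.4638, 0.0285, 0.0842]
orientation: [179.6, 80.1, -28.4]
force: [1.0, 0.8, 2.5]
opening: 0.0496
gripper_force: 30.0
clock: 56.88
tool_pos: [0.4638, 0.0284, 0.0842]
orientation: [179.8, 80.2, -28.1]
force: [1.7, 1.3, 8.3]
opening: 0.0497
gripper_force: 30.0
```

```bash
python3 -m crank '[0,0,0,0,0,0,0.7, 0,0,0,0,0,0,0.8, 0,0,0,0,0,0,0.8, 0,0,0,0,0,-15,0.8, 0,0,0,0,0,-40,0.8]'
python3 -m crank '[0,0,0,0,0,-45,0.8, 0,0,0,-30,0,0,0.8, 0,0,0,-45,0,0,0.8, 0,0,0,-45,0,0,0.8]'
python3 -m crank '[0,0.155,0,-3.5,1.5,9,0.8, 0,0.155,0,-5,1.5,8.5,0.8, 0,0.155,0,-6,1.5,7.5,0.8, 0,0.155,0,-7,1.5,6.5,0.8, 0,0.155,0,-8,1.5,5.5,0.8]'
python3 -m crank '[0,0.155,0,-9,1.5,4,0.9, 0,0.155,0,-9.5,1.5,2.5,0.9, 0,0.155,0,-9.5,1.5,1.5,0.9, 0,0.155,0,-9.5,1.5,0,0.9, 0,0,0,0,0,0,0.9]'
python3 - <<'E'
from h import *
c,im=snap("wrist","w13"); p,R=pose(); print(p,R.as_euler('xyz',degrees=True))
m=(im.min(2)>150).astype(np.uint8); m[203:]=0
for k in cv2.findContours(m,0,2)[0]:
    if cv2.contourArea(k)>300: print(k.reshape(-1,2).min(0),k.reshape(-1,2).max(0),*[cv2.minAreaRect((p2w(c,k.reshape(-1,2),z)[:,:2]*1e3).astype(np.float32)) for z in (.105,)])
rows([([.476,.022,.055],down(-28),'dn')],step=45)
E
```

```text
clock: 57.5
tool_pos: [0.5113, 0.0037, 0.0923]
orientation: [179.3, 80.2, -28.7]
force: [0.9, 0.6, -0.8]
opening: 0.07
gripper_force: 0.0
clock: 58.0
tool_pos: [0.5324, -0.0078, 0.2185]
orientation: [179.2, 80.2, -28.8]
force: [0.2, -0.2, -0.2]
opening: 0.0705
gripper_force: 0.0
clock: 58.62
tool_pos: [0.4874, 0.0077, 0.2275]
orientation: [180.0, 35.4, -28.0]
force: [-0.2, 1.1, 1.3]
opening: 0.0702
gripper_force: 0.0
clock: 59.25
tool_pos: [0.4472, 0.0207, 0.2347]
orientation: [180.0, 0.1, -27.8]
force: [0.4, -0.2, 0.4]
opening: 0.0786
gripper_force: 0.0
[0.449 0.021 0.235] [-179.995    0.145  -27.816]
[  0 167] [118 202] ((550.6419677734375, 213.0205841064453), (138.22222900390625, 40.00075912475586), 62.259788513183594)
[424 143] [442 175] ((384.0453796386719, -164.27920532226562), (12.391756057739258, 34.869850158691406), 55.25239944458008)
[215 139] [264 179] ((480.0763854980469, 19.996294021606445), (51.683197021484375, 42.82691955566406), 62.175498962402344)
[390 127] [437 181] ((397.64007568359375, -146.74813842773438), (39.126129150390625, 55.697086334228516), 55.05598449707031)
dn 5 rows
  each [-0.     0.001  0.001] [ 4.8 -2.7 36. ]
```

```bash
python3 -m crank '[0,0,0,12,-7,40,0.95, 0,0,0,12,-6.5,40,0.95, 0,0,0,0,0,45,0.95, 0,0,0,0,0,40,0.95, 0,0,0,0,0,14,0.95]'
python3 -m crank '[0,0,0,0,0,0,0.5, 0,0,0,0,0,0,0, 0,0,0,0,0,0,0, 0,0,0,0,0,0,0]'
python3 -m crank '[0,0,0,0,0,-20,0, 0,0,0,0,0,-45,0, 0,0,0,0,0,-55,0, 0,0,0,0,0,-55,0]'
python3 - <<'E'
from h import *
p,R=pose()
rows([([.502,-.286,.235],down(-28),'toward peg'),([.5725,-.3235,.235],down(-28),'over')],step=55)
E
```

```text
clock: 59.92
tool_pos: [0.4771, 0.0203, 0.0528]
orientation: [179.7, 0.4, -28.1]
force: [0.5, 0.2, 1.8]
opening: 0.0832
gripper_force: 0.0
clock: 60.42
tool_pos: [0.4781, 0.0215, 0.0562]
orientation: [-180.0, 0.1, -28.0]
force: [0.5, 1.1, 3.3]
opening: 0.0502
gripper_force: 30.0
clock: 60.92
tool_pos: [0.4778, 0.021, 0.2324]
orientation: [179.9, 0.2, -28.0]
force: [0.9, 1.6, -1.4]
opening: 0.05
gripper_force: 30.0
toward peg 6 rows
  each [0.    0.001 0.   ] [27.6 43.3 -0.5]
over 2 rows
  each [0. 0. 0.] [39.9  0.   0. ]
```

```bash
python3 -m crank '[0,0,0,27.5,43,0,0, 0,0,0,27.5,43,0,0, 0,0,0,27.5,43,0,0, 0,0,0,27.5,43,0,0, 0,0,0,27.5,43,0,0]'
python3 -m crank '[0,0,0,27.5,43,0,0, 0,0,0,0,0,0,0]'
python3 - <<'E'
from h import *
c,im=snap("wrist","w14")
for d in spotter.place_of("wrist","peg0"): print(d['p'],d['location'],p2w(c,d['location'],.015)*1e3)
g=w2p(c,[[.5725,-.3235,.092]])[0]; print(g)
x,y=g.astype(int); a=im[y-20:y+20,x-20:x+20]; h=cv2.cvtColor(a,cv2.COLOR_BGR2HSV)
m=(a.min(2)>np.percentile(a.min(2),93)).astype(np.uint8); M=cv2.moments(m); tip=[x-20+M['m10']/M['m00'],y-20+M['m01']/M['m00']]; print('tip',tip,p2w(c,tip,.092))
rows([([.5725,-.3235,.235],down(-28),'over')],step=55)
cv2.imwrite("pics/c14.png",cv2.resize(im[40:205,100:400],(800,440)))
E
```

```text
clock: 61.55
tool_pos: [0.4985, -0.2348, 0.2305]
orientation: [179.9, 0.2, -28.0]
force: [0.3, 0.7, -0.4]
opening: 0.05
gripper_force: 30.0
clock: 61.8
tool_pos: [0.5022, -0.2869, 0.2295]
orientation: [179.9, 0.3, -28.2]
force: [-1.2, -0.3, -1.1]
opening: 0.0499
gripper_force: 30.0
0.61 [251.0, 112.3] [[ 574.198 -322.382   15.   ]]
[252.276 110.682]
tip [np.float64(252.1), np.float64(110.07272727272728)] [[ 0.573 -0.324  0.092]]
over 2 rows
  each [ 0.001  0.002 -0.001] [40.2  0.7 -2.8]
```

View pics/c14.png

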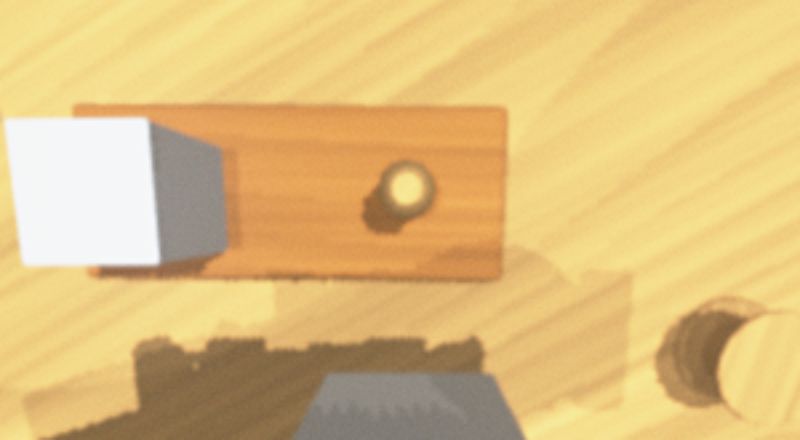

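```bash
python3 -m crank '[0,0,0,40,0.5,0,0, 0,0,0,40,0.5,0,0, 0,0,0,0,0,0,0, 0,0,0,0,0,40,0, 0,0,0,0,0,45,0]'
python3 -m crank '[0,0,0,0,0,40,0, 0,0,0,0,0,24,0, 0,0,0,0,0,5,0, 0,0,0,0,0,0,0]'
python3 -m crank '[0,0,0,0,0,2,0, 0,0,0,0,0,0,0]'
```

```text
clock: 62.52
tool_pos: [0.573, -0.3212, 0.1452]
orientation: [180.0, 0.1, -27.9]
force: [0.9, -0.9, -2.1]
opening: 0.0494
gripper_force: 30.0
clock: 63.02
tool_pos: [0.5727, -0.322, 0.0767]
orientation: [179.9, 0.2, -28.0]
force: [0.6, 0.6, -1.5]
opening: 0.05
gripper_force: 30.0
clock: 63.28
tool_pos: [0.5728, -0.3226, 0.0747]
orientation: [179.9, 0.1, -28.0]
force: [0.5, 0.1, -0.4]
opening: 0.0499
gripper_force: 30.0
```

```bash
python3 -m crank '[0,0,0,0,0,2,0, 0,0,0,0,0,1.5,0, 0,0,0,0,0,0,0]'
python3 -m crank '[0,0,0,0,0,0,0.65, 0,0,0,0,0,0,0.75, 0,0,0,0,0,0,0.75, 0,0,0,0,0,0,0.75, 0,0,0,0,0,-20,0.75]'
python3 -m crank '[0,0,0,0,0,-50,0.8, 0,0,0,0,0,-55,0.8, 0,0,0,0,0,-50,0.8]'
python3 -m crank '[0,0,0,-60,0,-20,0.8, 0,0,0,-60,0,-20,0.8, 0,0,0,-40,0,-20,0.8, 0,0,0,0,0,0,0.8]'
python3 - <<'E'
from h import *
a=eyes.snapshot("top"); b=eyes.snapshot("scene"); s=cv2.resize(b[60:300],(512,240)); 
cv2.imwrite("pics/fin.png",np.vstack([cv2.resize(a[50:340,40:480],(512,338)),s])); print(get_obs()['clock'],get_obs()['force'])
for d in spotter.place_of("scene","lid_handle")[:1]: print(d['p'],d['location'])
E
```

```text
clock: 63.65
tool_pos: [0.5725, -0.3228, 0.0712]
orientation: [179.9, 0.2, -28.0]
force: [-2.4, 1.3, 5.3]
opening: 0.05
gripper_force: 30.0
clock: 64.28
tool_pos: [0.5712, -0.3221, 0.0887]
orientation: [179.9, 0.4, -28.0]
force: [-0.3, -0.1, 0.2]
opening: 0.0658
gripper_force: 0.0
clock: 64.65
tool_pos: [0.573, -0.3227, 0.2473]
orientation: [179.9, 0.2, -28.0]
force: [1.6, 0.2, -0.3]
opening: 0.0701
gripper_force: 0.0
clock: 65.15
tool_pos: [0.432, -0.2476, 0.3083]
orientation: [-180.0, -0.1, -28.0]
force: [0.1, -0.6, 0.6]
opening: 0.0702
gripper_force: 0.0
65.25 [ 0.357 -0.991 -0.038]
0.58 [330.7, 184.0]
```

View pics/fin.png

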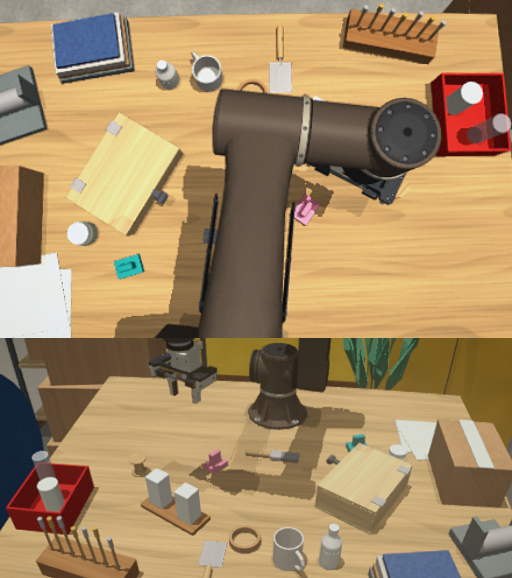

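Both pots are upside down on their pegs with rims on the board. The lid is shut, no brown blocks are left on the desk, and the bystanders are where they were. Handing in.

```bash
python3 -c "
from plant import ctrl
print(ctrl.close_job())"
```

```text
the job is handed in; nothing more can be done
None
```

I handed the job in at about 65 s of the 210 s: the three wooden blocks found on the desk stand grip up in the box with the lid shut, and both pots are upside down over the pegs, though the hand-in returned no verdict.

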